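# Swap drained bearing baskets for rinsed pails on the drain stand

### The arm

A 6-joint arm with a two-finger parallel gripper is mounted at the origin on the work surface. World frame = base frame: x ahead of the robot, y to its left, z up, the work surface at z = 0. Lengths are in mm, angles in rad, forces in N, time in s.
With the tool pointing down it reaches from about 300 to 875 mm from the base axis. Payload 6.4 kg.
Tool frame: the origin (TCP) lies midway between the tips of the shut fingers; the grasp point (between the pads) lies 19 mm behind it; z points along the fingers, x is the direction in which the jaws open and shut, and the axes are right-handed (so a half turn about z gives the same grasp; the last joint's range is limited). The gripper opens to 85 mm and grips with 20 to 120 N. Pads are 22 mm wide; open, the fingers measure 114 mm over their backs; the gripper's body (76 mm by 85 mm) begins 54 mm behind the grasp point. The pads swing forward as they close: fully open they stand 13 mm farther back than shut.
Start: joints at [-1.466, 0.181, 1.607, -0, 1.354, -0.206], TCP at [175.863, -547.461, 231.288] pointing down, gripper open.
Joint ranges: [-2.99, 2.99], [-0.89, 2.07], [0.3, 2.58], [-1.14, 4.28], [0, 2.63], [-3.12, 3.12]. Speed limits (rad/s): [2.57, 2.57, 3.01, 3.14, 3.14, 3.14].

### API

Orientations are given as a 3x3 rotation matrix whose columns are the frame's x, y, z axes.
In Python, from cell import manip gives the robot as it stands.
- The arm moves only by the tool drive_tool, never from a script. Its argument "series" is a list of rows, each a list of 7 numbers: the closure, from 0 (fully open) to 1 (shut), then the shift along the tool's x, y, z in m, then the turn, a rotation vector about the tool's x, y, z in rad. A call has 1 to 12 rows; each row shifts and turns the pose as measured when the row begins, along the tool's axes as they then stand; what a row does not reach is not made up. A row lasts 1/8 s, in which the tool goes at most 62.5 mm and 10.7 degrees, less where a joint would pass 70% of its speed; a pose out of reach is approached as far as the arm can. A call with a gripper value outside its range is refused whole. The fingers move at their own pace and stop on an object; "squeeze" is the grip in N (left out, the last holds). Time passes only in rows, so rows that do not move let the fingers close. It gives the time, the measured TCP pose, the force and the opening at its end, in the units of the state.
- manip.read_state(): the state, without advancing time (a new reading comes with each control period).
- manip.read_camera(name): name is "scene" or "top" or "wrist"; returns (picture, depth): 384x512x3 uint8, red, green, blue; 384x512 float32, mm along the optical axis (not along the pixel's ray), 0 where there is no reading.
- manip.calibration(name): a dict with "fx", "fy", "cx", "cy" (pixels), "position" and "orientation" of the camera in the world; the wrist camera has in their place "T_tool_cam" (4x4, takes a point from camera to tool coordinates, whose origin is the TCP and whose axes are the tool frame's). Camera axes: x right, y up, looking along -z (the intrinsics and any distortion apply to the point x, -y, -z); pixel columns grow to the right and rows downward; lengths in mm; the calibration is good to about 2 mm. The wrist camera is an equidistant fisheye: a pixel r from the principal point sees the ray r / f radians off the axis. A picture is of the moment at which its call begins: read the wrist's pose just before it. calibration takes no time and is no camera call.
- manip.job_done(): hands the job in, once; it reports no verdict.
The state is a dict: "time_s": time; "joint_positions": joint angles; "qd": joint speeds; "joint_efforts": joint torques, N m; "eef_pos": TCP position; "tcp_rot": TCP orientation; "wrist_force": force on the tool from outside, world axes, zero at the start; "wrist_torque": the same for the moment, N m; "grip_width": opening from 0.0 (shut) to 1.0 (fully open).
Only numpy, scipy, OpenCV 4.12 (cv2) and the standard library are available. Lean on these libraries where they do the work, as an engineer would, in place of code of your own. Each camera call takes 0.05 s, during which the arm holds its last target.

### The job

Move both bearing baskets straight from the drain stand, the one with three hooks over a drip tray, onto the two hooks of the storage stand, keeping them level, keeping the bearings in them and never setting a basket down on the way. Once both baskets are there, hang every dip pail standing on the bench by its bail on a hook of the drain stand, one pail to a hook. Leave the other things on the bench where they are.

Things in the scene. Friction and masses are not known exactly. Their poses are not given: they have to be found in the camera images.
- basket1_knob (a point): Centre of the black knob (22 x 22, 42 mm tall) topping the rigid wire bail of an open metal basket 84 x 84 x 36 mm, 0.3 kg with its bearings. z up; the arch spans y, its opening faces x. Below this point: arch peak (underside) 25 mm, arch 48 mm wide at 43 mm, rim 84 mm, basket bottom 120 mm. Hung, this point is 27.5 mm above the hook point; the arch centres itself. Starts on an outer drain hook.
- basket2_knob (a point): Centre of the black knob (22 x 22, 42 mm tall) topping the rigid wire bail of an open metal basket 84 x 84 x 36 mm, 0.3 kg with its bearings. z up; the arch spans y, its opening faces x. Below this point: arch peak (underside) 25 mm, arch 48 mm wide at 43 mm, rim 84 mm, basket bottom 120 mm. Hung, this point is 27.5 mm above the hook point; the arch centres itself. Starts on an outer drain hook.
- bearing1_center (a point): Loose steel bearing, a disc 32 mm across and 11 mm thick, lying in basket1; its centre. It is to stay in its basket; it need not be handled.
- bearing2_center (a point): Loose steel bearing, a disc 32 mm across and 11 mm thick, lying in basket1; its centre. It is to stay in its basket; it need not be handled.
- bearing3_center (a point): Loose steel bearing, a disc 32 mm across and 11 mm thick, lying in basket2; its centre. It is to stay in its basket; it need not be handled.
- bearing4_center (a point): Loose steel bearing, a disc 32 mm across and 11 mm thick, lying in basket2; its centre. It is to stay in its basket; it need not be handled.
- pail1_knob (a point): Centre of the black knob (22 x 22, 42 mm tall) topping the rigid wire bail of a round metal pail 63 mm across, 46 mm tall, 0.18 kg, standing on the bench. z up; the arch spans y, its opening faces x. Below this point: arch peak (underside) 25 mm, arch 48 mm wide at 43 mm, rim 68 mm, pail bottom 114 mm. Hung, this point is 27.5 mm above the hook point; the arch centres itself. May be absent.
- pail2_knob (a point): Centre of the black knob (22 x 22, 42 mm tall) topping the rigid wire bail of a round metal pail 63 mm across, 46 mm tall, 0.18 kg, standing on the bench. z up; the arch spans y, its opening faces x. Below this point: arch peak (underside) 25 mm, arch 48 mm wide at 43 mm, rim 68 mm, pail bottom 114 mm. Hung, this point is 27.5 mm above the hook point; the arch centres itself. May be absent.
- pail3_knob (a point): Centre of the black knob (22 x 22, 42 mm tall) topping the rigid wire bail of a round metal pail 63 mm across, 46 mm tall, 0.18 kg, standing on the bench. z up; the arch spans y, its opening faces x. Below this point: arch peak (underside) 25 mm, arch 48 mm wide at 43 mm, rim 68 mm, pail bottom 114 mm. Hung, this point is 27.5 mm above the hook point; the arch centres itself. May be absent.
- drain_hook0 (a point): Top of an 8 mm prong, mid-seat, 244 mm above the bench: hook at the left (+y) end of the drain stand (three hooks 125 mm apart over a steel drip tray). z up; the prong points along -x, to the robot. Straight seat 30 mm either way, then an upturned end at -41 mm, its tip 13 mm above this point (lift 20 mm to pass). Rail 66 mm behind (+x), up to 8 mm above this point.
- drain_hook1 (a point): Top of an 8 mm prong, mid-seat, 244 mm above the bench: hook at the middle of the drain stand (three hooks 125 mm apart over a steel drip tray). z up; the prong points along -x, to the robot. Straight seat 30 mm either way, then an upturned end at -41 mm, its tip 13 mm above this point (lift 20 mm to pass). Rail 66 mm behind (+x), up to 8 mm above this point.
- drain_hook2 (a point): Top of an 8 mm prong, mid-seat, 244 mm above the bench: hook at the right (-y) end of the drain stand (three hooks 125 mm apart over a steel drip tray). z up; the prong points along -x, to the robot. Straight seat 30 mm either way, then an upturned end at -41 mm, its tip 13 mm above this point (lift 20 mm to pass). Rail 66 mm behind (+x), up to 8 mm above this point.
- store_hook0 (a point): The left (+y) hook of the storage stand: the stand with two hooks, 130 mm apart, over a flat base with a black mat. Point, axes and hook shape exactly as on the drain stand's hooks. Empty at the start.
- store_hook1 (a point): The right (-y) hook of the storage stand: the stand with two hooks, 130 mm apart, over a flat base with a black mat. Point, axes and hook shape exactly as on the drain stand's hooks. Empty at the start.
- grease_tin: Closed metal tin, 44 mm across, 42 mm tall; origin at the centre of its underside. A bystander, to be left where it is.
- tape_roll: Roll of grey tape, 48 mm across, 22 mm tall, lying flat; origin at the centre of its underside. A bystander, to be left where it is.
- bowl: Black plastic bowl, 116 mm across, 50 mm tall; origin at the centre of its underside. A bystander, to be left where it is.
- driver: Screwdriver lying on the bench; origin at the centre of its underside. A bystander, to be left where it is.
- motor: Small finned grey electric motor, about 90 mm long and 65 mm tall, on a foot; origin at the centre of its underside. A bystander, to be left where it is.

How it is judged (in metres and radians):
On the way, in this order (a step that is already met when the one before it is completed fails the run):
1. both baskets hang on the storage stand's hooks (((horizontal distance between basket1_knob and store_hook0 below 0.036 m and z of basket1_knob in the frame of store_hook0 between 0.018 and 0.039 m) or (horizontal distance between basket1_knob and store_hook1 below 0.036 m and z of basket1_knob in the frame of store_hook1 between 0.018 and 0.039 m)) and ((horizontal distance between basket2_knob and store_hook0 below 0.036 m and z of basket2_knob in the frame of store_hook0 between 0.018 and 0.039 m) or (horizontal distance between basket2_knob and store_hook1 below 0.036 m and z of basket2_knob in the frame of store_hook1 between 0.018 and 0.039 m))), for 0.2 s.
2. every pail hangs on a hook of the drain stand (((horizontal distance between pail1_knob and drain_hook0 below 0.036 m and z of pail1_knob in the frame of drain_hook0 between 0.018 and 0.039 m) or (horizontal distance between pail1_knob and drain_hook1 below 0.036 m and z of pail1_knob in the frame of drain_hook1 between 0.018 and 0.039 m) or (horizontal distance between pail1_knob and drain_hook2 below 0.036 m and z of pail1_knob in the frame of drain_hook2 between 0.018 and 0.039 m)) and ((horizontal distance between pail2_knob and drain_hook0 below 0.036 m and z of pail2_knob in the frame of drain_hook0 between 0.018 and 0.039 m) or (horizontal distance between pail2_knob and drain_hook1 below 0.036 m and z of pail2_knob in the frame of drain_hook1 between 0.018 and 0.039 m) or (horizontal distance between pail2_knob and drain_hook2 below 0.036 m and z of pail2_knob in the frame of drain_hook2 between 0.018 and 0.039 m)) and ((horizontal distance between pail3_knob and drain_hook0 below 0.036 m and z of pail3_knob in the frame of drain_hook0 between 0.018 and 0.039 m) or (horizontal distance between pail3_knob and drain_hook1 below 0.036 m and z of pail3_knob in the frame of drain_hook1 between 0.018 and 0.039 m) or (horizontal distance between pail3_knob and drain_hook2 below 0.036 m and z of pail3_knob in the frame of drain_hook2 between 0.018 and 0.039 m))), for 0.2 s.
At the end, for the whole second after the job is handed in: Baskets on storage hooks, every present pail on a drain hook: each knob within 36 mm sideways of the hook point and 18 to 39 mm above it, tilted under 0.25 rad; each bearing within 150 mm of its basket's knob (in its basket) (all of step 1 and all of step 2 and distance between each of bearing1_center, bearing2_center and basket1_knob below 0.15 m and distance between each of bearing3_center, bearing4_center and basket2_knob below 0.15 m and angle between each of basket1_knob, basket2_knob, pail1_knob, pail2_knob, pail3_knob's own z axis and vertical below 0.25 rad); the robot touches nothing.
It fails at once if a basket is tilted more than 25 degrees (angle between any of basket1_knob, basket2_knob's own z axis and vertical above 0.436 rad).
It fails at once if a basket is dropped or set down (its knob comes lower than 0.22 m above the bench) (height (world z) of any of basket1_knob, basket2_knob below 0.22 m).
It fails at once if a pail is hung (its knob above 0.25 m, over the drain stand) while a basket is not yet at a storage hook (((height (world z) of pail1_knob above 0.25 m and (horizontal distance between pail1_knob and drain_hook0 below 0.036 m or horizontal distance between pail1_knob and drain_hook1 below 0.036 m or horizontal distance between pail1_knob and drain_hook2 below 0.036 m)) or (height (world z) of pail2_knob above 0.25 m and (horizontal distance between pail2_knob and drain_hook0 below 0.036 m or horizontal distance between pail2_knob and drain_hook1 below 0.036 m or horizontal distance between pail2_knob and drain_hook2 below 0.036 m)) or (height (world z) of pail3_knob above 0.25 m and (horizontal distance between pail3_knob and drain_hook0 below 0.036 m or horizontal distance between pail3_knob and drain_hook1 below 0.036 m or horizontal distance between pail3_knob and drain_hook2 below 0.036 m))) and (not (horizontal distance between basket1_knob and store_hook0 below 0.06 m or horizontal distance between basket1_knob and store_hook1 below 0.06 m) or not (horizontal distance between basket2_knob and store_hook0 below 0.06 m or horizontal distance between basket2_knob and store_hook1 below 0.06 m))).
It fails at once if a bystander is pushed more than 8 cm from its place (distance of any of grease_tin, tape_roll, bowl, driver, motor from where it was at the start of the episode above 0.08 m).
Of pail1, pail2, pail3 only 2 to 3 are there at a start; the rules pass over those that are not, and their reading is None.
At some moment in a run one of pail1, pail2, pail3 may be knocked a few centimetres aside while the robot is not near it.
It also fails if it takes over 210 s, if anything falls off the work surface, if the arm or the gripper's body presses on something with over 40 N, if the wrist force passes 120 N, or if a joint passes its speed limit or range.

## Working session

There is one attempt and no reset: what is moved stays moved. The work goes in short steps, Python scripts to look and compute and a tool call to move; the robot and the scene stay as the last step left them, time stands still between calls to the robot, and variables do not carry over. Pictures are saved under pics/ and viewed, and the job is handed in when it is done.

Besides the shell and the picture viewer there is one more tool, called as name(argument=value, ...) on one line, values as JSON. drive_tool: Moves the arm, as the interface text tells. Its arguments: {"type":"object","properties":{"series":{"type":"array","items":{"type":"array","items":{"type":"number"}}},"squeeze":{"type":"number"}},"required":["series"]}

```bash
ls; mkdir -p pics
python3 - <<'E'
from cell import manip
import cv2,numpy as np
s=manip.read_state(); print(s)
for n in ["scene","top","wrist"]:
    im,d=manip.read_camera(n); c=manip.calibration(n); print(n,c)
    cv2.imwrite(f"pics/{n}0.png",im[:,:,::-1]); np.save(f"pics/{n}0.npy",d)
E
```

```text
pics
{'time_s': 0.0, 'joint_positions': array([-1.46631498e+00,  1.81566027e-01,  1.60800255e+00, -9.84109594e-06,
        1.35380109e+00, -2.06317129e-01]), 'qd': array([ 0.0003543 ,  0.00117157, -0.00089433, -0.00093252, -0.00059072,
       -0.00043101]), 'joint_efforts': array([ 2.65454928e-04, -4.44869614e+01, -3.51333869e+01, -2.30600754e-04,
        9.30399197e-03, -5.13432394e-05]), 'eef_pos': array([ 175.79129826, -546.8884396 ,  230.3727438 ]), 'tcp_rot': array([[ 3.05820807e-01, -9.52089070e-01, -1.94884791e-04],
       [-9.52087497e-01, -3.05820663e-01,  1.76631835e-03],
       [-1.74129219e-03, -3.54629531e-04, -9.99998421e-01]]), 'wrist_force': array([0.67788417, 0.47824066, 0.64114239]), 'wrist_torque': array([-0.0255544 ,  0.01075738, -0.02972951]), 'grip_width': 0.9997931257908658}
scene {'fx': 360.02328396766086, 'fy': 360.02328396766086, 'cx': 255.40419638699183, 'cy': 191.80545776235118, 'position': array([ 894.92414106, -356.35263059, 1057.918911  ]), 'orientation': array([[ 0.70429529, -0.59989298,  0.37960052],
       [ 0.70980391,  0.6041828 , -0.36213473],
       [-0.01210602,  0.52449172,  0.85132948]])}
top {'fx': 418.74479448933045, 'fy': 418.74479448933045, 'cx': 260.7399903900415, 'cy': 187.62937573484083, 'position': array([ 395.94819886,   -9.55601147, 1618.94643434]), 'orientation': array([[-0.00957859,  0.99802434, -0.06209398],
       [-0.99988646, -0.01028183, -0.01101583],
       [-0.01163251,  0.06198141,  0.99800951]])}
wrist {'fx': 297.3186396354542, 'fy': 297.3186396354542, 'cx': 257.9676920852202, 'cy': 191.57209313672516, 'T_tool_cam': array([[ 9.99999834e-01, -5.70816900e-04,  7.22797916e-05,
         7.98868788e-01],
       [-5.31763737e-04, -9.64857344e-01, -2.62773709e-01,
        -6.63929866e+01],
       [ 2.19735362e-04,  2.62773628e-01, -9.64857488e-01,
        -1.43060793e+02],
       [ 0.00000000e+00,  0.00000000e+00,  0.00000000e+00,
         1.00000000e+00]])}
```

View pics/scene0.png

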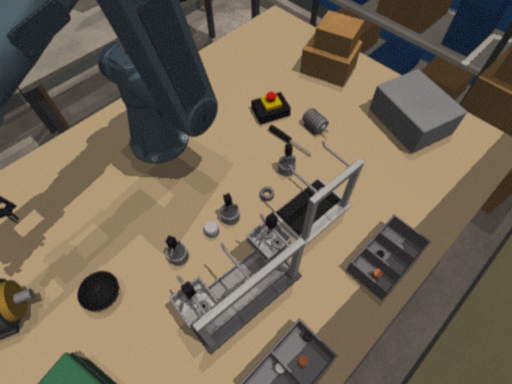

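View pics/top0.png

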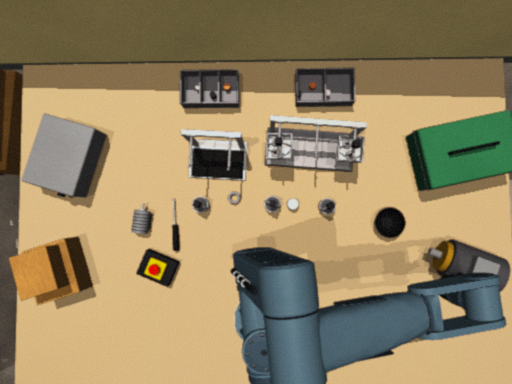

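View pics/wrist0.png

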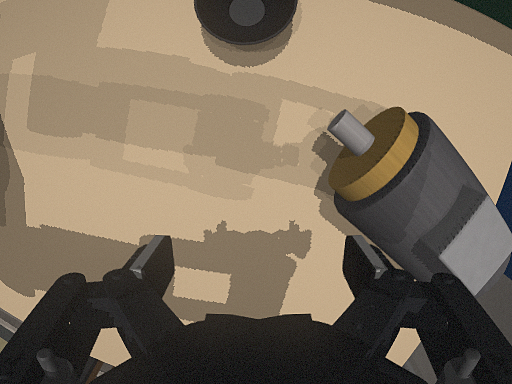

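The scene view shows three pails, at about (177,253), (229,210) and (287,162). Baskets hang on the outer drain hooks, and the storage stand is the upper-right one over the black mat. Next I'll measure with ray casting and depth.

```bash
cat > h.py <<'E'
import numpy as np,cv2
from cell import manip
def rays(name,uv):
    c=manip.calibration(name); uv=np.atleast_2d(uv).astype(float)
    d=np.stack([(uv[:,0]-c['cx'])/c['fx'],-(uv[:,1]-c['cy'])/c['fy'],-np.ones(len(uv))],1)
    return c['position'],d@c['orientation'].T
def onplane(name,uv,z):
    p,d=rays(name,uv); t=(z-p[2])/d[:,2]; return p+t[:,None]*d
def fromdepth(name,uv,dep):
    p,d=rays(name,uv); return p+d*np.atleast_1d(dep)[:,None]
def proj(name,X):
    c=manip.calibration(name); q=(np.atleast_2d(X)-c['position'])@c['orientation']
    return np.stack([c['cx']+c['fx']*q[:,0]/-q[:,2],c['cy']-c['fy']*q[:,1]/-q[:,2]],1)
def cloud(name,dep):
    v,u=np.mgrid[0:384,0:512]
    P=fromdepth(name,np.stack([u.ravel(),v.ravel()],1),dep.ravel()).reshape(384,512,3); P[dep==0]=np.nan; return P
def wrist_world(uv,z,s):
    c=manip.calibration('wrist');T=c['T_tool_cam']
    uv=np.atleast_2d(uv).astype(float);a=(uv[:,0]-c['cx'])/c['fx'];b=(uv[:,1]-c['cy'])/c['fy']
    r=np.hypot(a,b)+1e-12
    d=np.stack([np.sin(r)*a/r,-np.sin(r)*b/r,-np.cos(r)],1)
    R=np.array(s['tcp_rot']);p=np.array(s['eef_pos'])+R@T[:3,3];d=d@(R@T[:3,:3]).T
    t=(z-p[2])/d[:,2];return p+t[:,None]*d
def wrist_proj(X,s):
    c=manip.calibration('wrist');T=c['T_tool_cam'];R=np.array(s['tcp_rot'])
    q=(np.atleast_2d(X)-s['eef_pos'])@R; q=(q-T[:3,3])@T[:3,:3]
    th=np.arctan2(np.hypot(q[:,0],q[:,1]),-q[:,2]);n=np.hypot(q[:,0],q[:,1])
    return np.stack([c['cx']+c['fx']*th*q[:,0]/n,c['cy']-c['fy']*th*q[:,1]/n],1)
E
python3 - <<'E'
from h import *
im=cv2.imread('pics/top0.png'); cv2.imwrite('pics/topz.png',cv2.resize(im[115:220,180:380],None,fx=4,fy=4,interpolation=cv2.INTER_CUBIC))
im=cv2.imread('pics/scene0.png'); cv2.imwrite('pics/scz.png',cv2.resize(im[140:350,160:360],None,fx=2.8,fy=2.8,interpolation=cv2.INTER_CUBIC))
# dark pixels high
for n in ['top','scene']:
    im=cv2.imread(f'pics/{n}0.png');P=cloud(n,np.load(f'pics/{n}0.npy'))
    m=((im.max(2)<60)&(P[...,0]>430)&(P[...,0]<800)&(abs(P[...,1])<330)&(P[...,2]>85)).astype(np.uint8)
    k,l,st,c=cv2.connectedComponentsWithStats(m)
    for i in range(1,k):
        if st[i,4]>4: 
            q=P[l==i]; print(n,st[i],c[i].round(1),np.median(q,0).round(),q[:,2].max().round())
E
```

```text
top [270 122   4   9  20] [272.1 126.3] [704. -36. 148.] 225.0
top [185 136   4   3   6] [186.8 137.2] [661. 259. 200.] 222.0
top [238 139   5   7  23] [240.2 141.8] [649.  77. 158.] 219.0
top [275 138   7   8  48] [278.1 141.5] [626. -52. 292.] 298.0
top [193 140   2   3   5] [193.6 141. ] [666. 252.  94.] 109.0
top [352 140   9   8  62] [356.  143.5] [ 618. -301.  290.] 298.0
top [349 154   3   2   5] [350.2 154.6] [ 598. -306.  164.] 171.0
top [194 200   8   5  26] [197.2 202.6] [436. 234. 134.] 141.0
top [270 200   6   4  20] [272.6 201.7] [437. -34. 135.] 144.0
top [328 202   5   2   9] [330.2 202.6] [ 431. -240.  133.] 140.0
scene [286 144   6  12  60] [288.4 150. ] [440. 232. 125.] 140.0
scene [224 194   8  13  67] [227.5 200.3] [441. -39. 129.] 139.0
scene [265 214  13  16 139] [271.1 221.4] [635. -59. 283.] 296.0
scene [169 239   8  10  44] [173.  243.7] [ 434. -243.  122.] 139.0
scene [249 240   4   6   9] [250.6 242.7] [ 604. -100.  169.] 177.0
scene [257 249   7   7   9] [260.1 252.3] [ 639. -101.  170.] 171.0
scene [182 283  14  17 146] [187.9 290.2] [ 626. -307.  291.] 295.0
scene [202 305   3   2   5] [203.2 305.4] [ 638. -296.  166.] 168.0
```

View pics/topz.png

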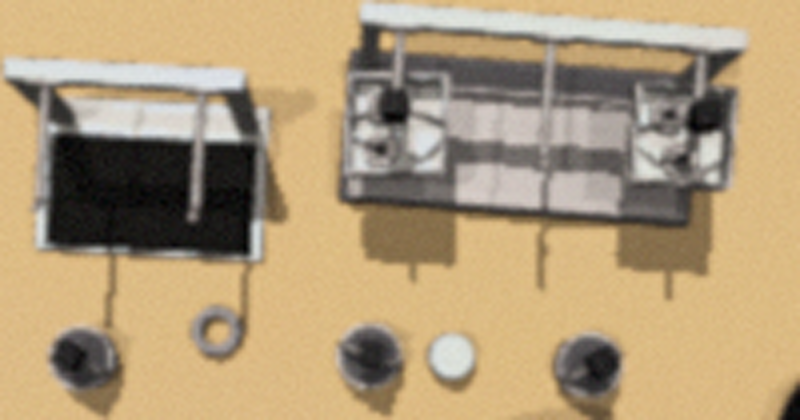

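View pics/scz.png

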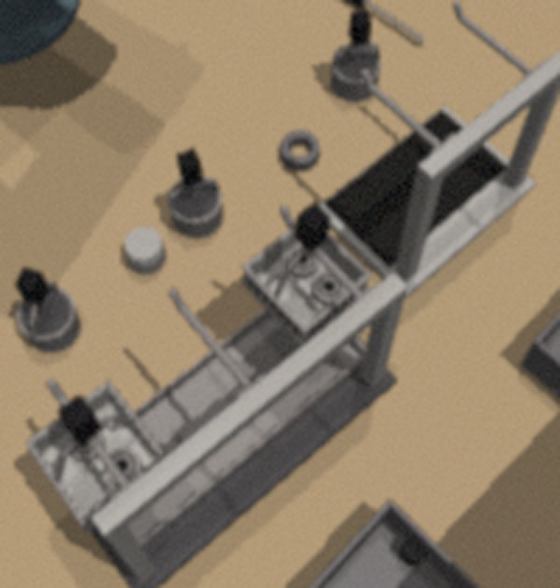

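Run:
```python
from h import *
f=lambda x,y:(180+(x-1.5)/4,115+(y-1.5)/4)
pts={'drain rail front L':(360,22,252),'drain rail front R':(745,48,252),'store rail front L':(5,80,252),'store rail front R':(243,90,252),
'mid tip':(545,200,257),'mid root':(552,45,244),'s0 tip':(42,208,257),'s0 root':(46,88,244),'s1 tip':(193,218,257),'s1 root':(203,96,244)}
for k,(x,y,z) in pts.items(): print(k,onplane('top',[f(x,y)],z)[0].round(1))
for n in ['top','scene']:
    im=cv2.imread(f'pics/{n}0.png');P=cloud(n,np.load(f'pics/{n}0.npy'))
    for y0,y1,x0,x1 in [(-400,0,600,760),(90,330,600,760)]:
        m=(P[...,2]>225)&(P[...,2]<275)&(P[...,1]>y0)&(P[...,1]<y1)&(P[...,0]>x0)&(P[...,0]<x1)&(im.min(2)>90)
        q=P[m]; 
        if len(q): print(n,len(q),'z',np.percentile(q[:,2],[5,50,95]).round(), 'y',np.percentile(q[:,1],[1,99]).round(),'x',np.percentile(q[:,0],[2,50,98]).round())
```

```text
drain rail front L [704.1 -26.  252. ]
drain rail front R [ 678.6 -342.4  252. ]
store rail front L [659.2 267.7 252. ]
store rail front R [648.5  71.1 252. ]
mid tip [ 554.1 -175.3  257. ]
mid root [ 684.7 -184.9  244. ]
s0 tip [552.  236.1 257. ]
s0 root [653.6 235.2 244. ]
s1 tip [542.4 112.4 257. ]
s1 root [645.4 104.8 244. ]
top 762 z [239. 250. 256.] y [-340.  -31.] x [609. 695. 717.]
top 418 z [239. 251. 257.] y [ 92. 267.] x [605. 660. 675.]
scene 1637 z [239. 252. 255.] y [-342.  -33.] x [616. 696. 718.]
scene 557 z [241. 252. 255.] y [ 92. 266.] x [605. 664. 677.]
```

drive_tool(series=[[0,0,0,-0.055,0,0,0.13],[0,0,0,-0.055,0,0,0.13],[0,0,0,-0.055,0,0,0.13],[0,-0.04,-0.036,0,0,0,0],[0,-0.04,-0.036,0,0,0,0],[0,-0.04,-0.036,0,0,0,0],[0,-0.04,-0.036,0,0,0,0],[0,-0.04,-0.036,0,0,0,0],[0,-0.04,-0.036,0,0,0,0],[0,-0.04,-0.036,0,0,0,0],[0,-0.04,-0.036,0,0,0,0],[0,0,0,0,0,0,0]])

```text
time_s: 1.65
eef_pos: [500.8, -245.4, 398.3]
tcp_rot: [[-0.096, -0.995, -0.001], [-0.995, 0.096, 0.009], [-0.009, 0.001, -1.0]]
wrist_force: [-1.4, 0.0, -0.9]
grip_width: 1.0
```

```bash
cat > look.py <<'E'
import sys,pickle
from h import *
n=sys.argv[1]
s=manip.read_state(); im,d=manip.read_camera('wrist')
cv2.imwrite(f'pics/w{n}.png',im[:,:,::-1]); pickle.dump((s,im,d),open(f'pics/w{n}.pkl','wb'))
im,d=manip.read_camera('top');cv2.imwrite(f'pics/t{n}.png',im[:,:,::-1]);np.save(f'pics/t{n}.npy',d)
im,d=manip.read_camera('scene');cv2.imwrite(f'pics/s{n}.png',im[:,:,::-1]);np.save(f'pics/s{n}.npy',d)
print(s['eef_pos'].round(1),s['time_s'])
E
python3 look.py 1
```

```text
[ 500.8 -245.4  398.3] 1.65
```

View pics/w1.png

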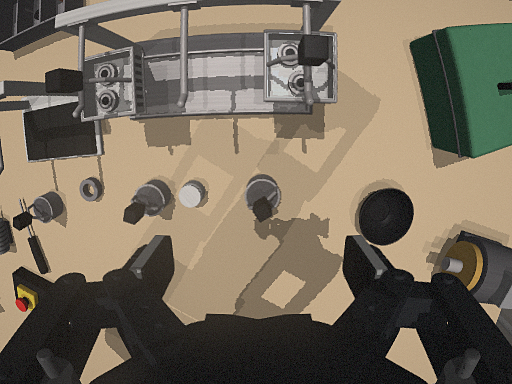

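Run:
```python
from h import *
im=cv2.imread('pics/w1.png'); cv2.imwrite('pics/w1z.png',cv2.resize(im[0:140,40:350],None,fx=2.55,fy=2.55,interpolation=cv2.INTER_CUBIC))
```

```text
(no output)
```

View pics/w1z.png

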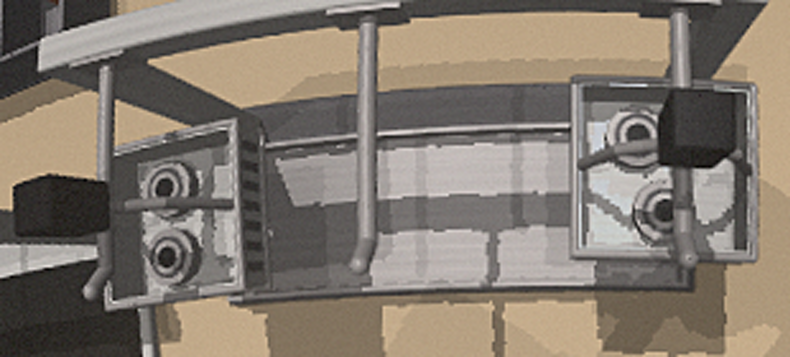

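Run:
```python
from h import *
import pickle
s,_,_=pickle.load(open('pics/w1.pkl','rb'))
f=lambda x,y:(40+(x+.5)/2.55-.5,(y+.5)/2.55-.5)
T=[]
for k,(x,y,z) in {'Ltip':(92,290,257),'Mtip':(358,262,257),'Rtip':(688,257,257),'Lroot':(105,68,244),'Mroot':(368,15,244),'Rroot':(681,15,244)}.items():
    p=wrist_world([f(x,y)],z,s)[0]; print(k,p.round(1))
for X in [(630,-54,271.5),(622,-304,271.5)]: print(wrist_proj(X,s), proj('top',X),proj('scene',X))
# knob centre by two-view mid-height: centroid of black blob in top & scene -> triangulate
def tri(a,b):
    p1,d1=rays('top',[a]);p2,d2=rays('scene',[b]);d1=d1[0]/np.linalg.norm(d1);d2=d2[0]/np.linalg.norm(d2)
    t=np.linalg.lstsq(np.stack([d1,-d2],1),p2-p1,rcond=None)[0];q1=p1+t[0]*d1;q2=p2+t[1]*d2
    return ((q1+q2)/2).round(1),np.linalg.norm(q1-q2).round(1)
print(tri((278.1,141.5),(271.1,221.4)),tri((356,143.5),(187.9,290.2)))
print(tri((197.2,202.6),(288.4,150)),tri((272.6,201.7),(227.5,200.3)),tri((330.2,202.6),(173,243.7)))
```

```text
Ltip [595.8 -55.4 257. ]
Mtip [ 585.8 -177.5  257. ]
Rtip [ 574.7 -301.1  257. ]
Lroot [698.2 -62.1 244. ]
Mroot [ 689.8 -186.8  244. ]
Rroot [ 675.2 -310.8  244. ]
[[64.15278481 82.75122567]] [[278.57421039 141.2405241 ]] [[270.77288312 220.81323862]]
[[310.32436811  49.06520111]] [[355.85930691 142.80163651]] [[189.25118918 290.49240987]]
(array([630. , -52.6, 266.5]), np.float64(0.1)) (array([ 619.5, -305.1,  270.9]), np.float64(1.3))
(array([437.6, 235.6, 116.4]), np.float64(0.9)) (array([437.7, -36. , 117.3]), np.float64(2.5)) (array([ 432.9, -241.4,  117.6]), np.float64(1.0))
```

drive_tool(series=[[0,-0.042,-0.023,0,0,0.009,-0.012],[0,-0.042,-0.023,0,0,0,0],[0,-0.042,-0.023,0.0,0,0,0],[0,-0.042,-0.023,0.02,0,0,0],[0,-0.042,-0.023,0.02,0,0,0],[0,0,0,0,0,0,0]])

```text
time_s: 2.55
eef_pos: [633.3, -57.2, 356.7]
tcp_rot: [[-0.108, -0.994, -0.003], [-0.994, 0.108, -0.004], [0.005, 0.002, -1.0]]
wrist_force: [0.3, -0.3, -0.7]
grip_width: 1.004
```

```bash
python3 look.py 2; python3 -c "
from h import *
s=manip.read_state();print(s['tcp_rot'].round(3))
for X in [(631,-54,292.5),(631,-54,250.5)]: print(wrist_proj(X,s))"
```

```text
[633.3 -57.2 356.7] 2.55
[[-0.111 -0.994  0.001]
 [-0.994  0.111 -0.006]
 [ 0.006 -0.002 -1.   ]]
[[248.58689709 207.50706125]]
[[249.73970089 192.60193998]]
```

View pics/w2.png

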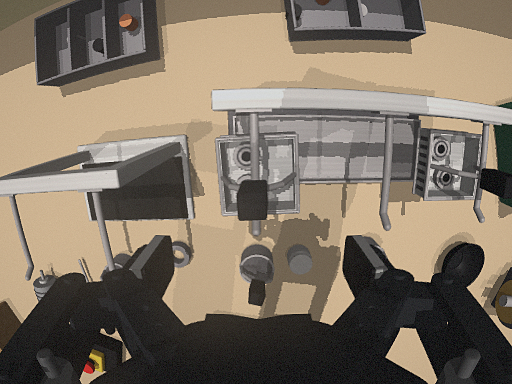

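drive_tool(series=[[0,0,0.002,0.02,0,-0.005,-0.026],[0,0,0,0.025,0,0,0],[0,0,0,0.025,0,0,0],[0,0,0,0.018,0,0,0],[0,0,0,0.006,0,0,0],[0,0,0,0,0,0,0]])

```text
time_s: 3.45
eef_pos: [628.8, -67.3, 262.2]
tcp_rot: [[-0.09, -0.996, 0.004], [-0.996, 0.09, -0.002], [0.002, -0.005, -1.0]]
wrist_force: [0.2, 0.5, 0.3]
grip_width: 0.999
```

```bash
python3 look.py 3; python3 -c "
from h import *
s=manip.read_state();print(s['tcp_rot'].round(3))
for X in [(631,-56,292.5),(631,-56,250.5)]: print(wrist_proj(X,s))"
```

```text
[628.8 -67.3 262.2] 3.45
[[-0.089 -0.996  0.006]
 [-0.996  0.089 -0.003]
 [ 0.002 -0.007 -1.   ]]
[[230.95863088 268.28798647]]
[[236.95682722 231.84722578]]
```

View pics/w3.png

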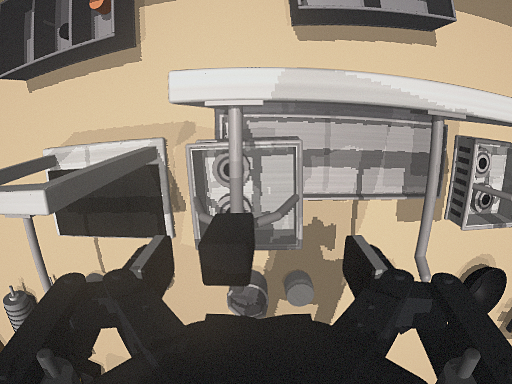

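drive_tool(series=[[0,-0.006,-0.001,0.002,0,0,0],[0,-0.005,-0.001,0.002,0,0,0],[0,0,0,0,0,0,0]])

```text
time_s: 3.98
eef_pos: [633.6, -55.3, 261.0]
tcp_rot: [[-0.089, -0.996, 0.009], [-0.996, 0.088, -0.004], [0.003, -0.01, -1.0]]
wrist_force: [0.8, 0.3, 0.8]
grip_width: 0.998
```

```bash
python3 look.py 4
```

```text
[633.6 -55.3 261. ] 3.975
```

View pics/w4.png

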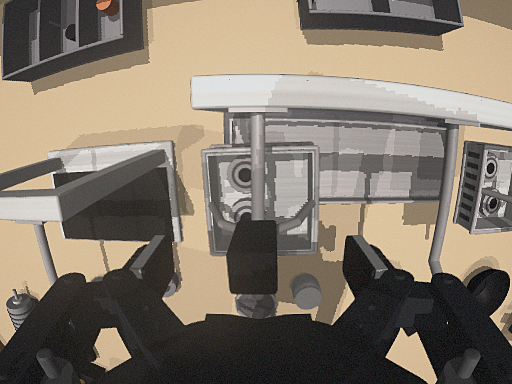

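View pics/s4.png

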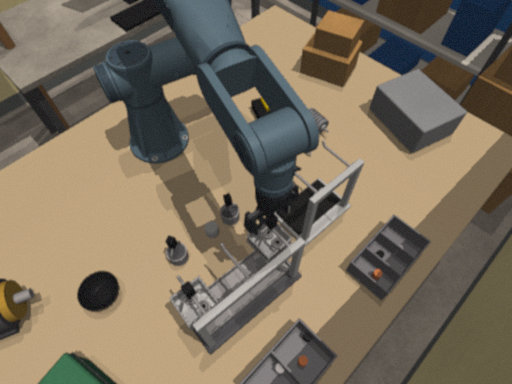

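drive_tool(series=[[0,-0.001,0.001,0.004,-0.009,-0.003,0],[0.5,0,0,0,0,0,0],[1,0,0,0,0,0,0],[1,0,0,0,0,0,0],[1,0,0,0,0,0,0],[1,0,0,0,0,0,0],[1,0,0,0,0,0,0]], squeeze=60)

```text
time_s: 5.0
eef_pos: [632.9, -55.1, 257.1]
tcp_rot: [[-0.09, -0.996, 0.001], [-0.996, 0.09, 0.0], [-0.0, -0.001, -1.0]]
wrist_force: [-0.1, 0.6, 0.5]
grip_width: 0.249
```

```bash
python3 look.py 5
```

```text
[632.9 -55.1 257.1] 5.0
```

View pics/w5.png

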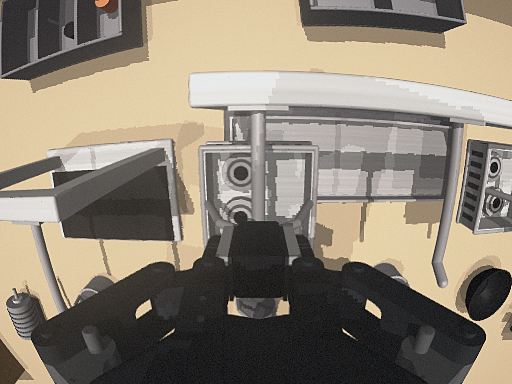

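drive_tool(series=[[1,0,0,-0.008,0,0,0],[1,0,0,-0.008,0,0,0],[1,0,0,-0.008,0,0,0],[1,0,0,0,0,0,0]])

```text
time_s: 5.65
eef_pos: [632.0, -55.0, 281.4]
tcp_rot: [[-0.09, -0.996, -0.002], [-0.996, 0.09, 0.001], [-0.0, 0.002, -1.0]]
wrist_force: [-0.2, 1.0, -2.9]
grip_width: 0.249
```

Lifted: 2.9 N on the wrist matches a 0.3 kg basket. Next I'll pull it straight out along the prong.

drive_tool(series=[[1,0,0.008,0,0,0,0],[1,0,0.014,0,0,0,0],[1,0,0.016,0,0,0,0],[1,0,0.016,0,0,0,0],[1,0,0.016,0,0,0,0],[1,0,0.016,0,0,0,0],[1,0,0.016,0,0,0,0],[1,0,0.016,0,0,0,0],[1,0,0.016,0,0,0,0],[1,0,0.012,0,0,0,0],[1,0,0.006,0,0,0,0],[1,0,0,0,0,0,0]])

```text
time_s: 7.15
eef_pos: [469.3, -39.5, 279.0]
tcp_rot: [[-0.089, -0.996, -0.007], [-0.996, 0.089, 0.002], [-0.001, 0.008, -1.0]]
wrist_force: [0.4, -0.7, -3.3]
grip_width: 0.253
```

```bash
python3 look.py 6
```

```text
[469.3 -39.5 279. ] 7.15
```

View pics/w6.png

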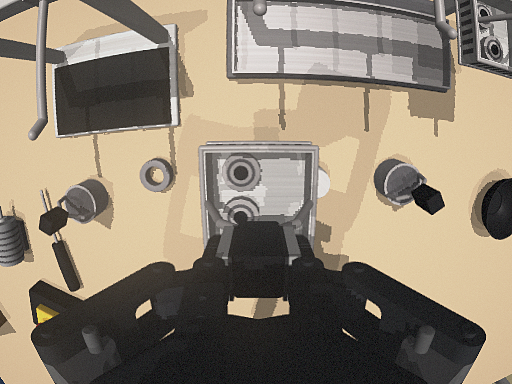

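drive_tool(series=[[1,-0.01,0.001,-0.002,0,0,0],[1,-0.02,0.002,-0.002,0,0,0],[1,-0.025,0.002,-0.002,0,0,0],[1,-0.025,0.002,-0.002,0,0,0],[1,-0.025,0.002,0,0,0,0],[1,-0.025,0.002,0,0,0,0],[1,-0.025,0.002,0,0,0,0],[1,-0.025,0.002,0,0,0,0],[1,-0.02,0.001,0,0,0,0],[1,-0.01,0,0,0,0,0],[1,-0.005,0,0,0,0,0],[1,0,0,0,0,0,0]])

```text
time_s: 8.8
eef_pos: [474.5, 188.4, 288.2]
tcp_rot: [[-0.088, -0.996, -0.008], [-0.996, 0.088, 0.004], [-0.003, 0.008, -1.0]]
wrist_force: [0.7, 0.4, -3.3]
grip_width: 0.249
```

```bash
python3 look.py 7; python3 -c "
import cv2;im=cv2.imread('pics/w7.png');cv2.imwrite('pics/w7z.png',cv2.resize(im[:180,130:450],None,fx=2.5,fy=2.5,interpolation=cv2.INTER_CUBIC))"
```

```text
[474.5 188.4 288.2] 8.8
```

View pics/w7.png

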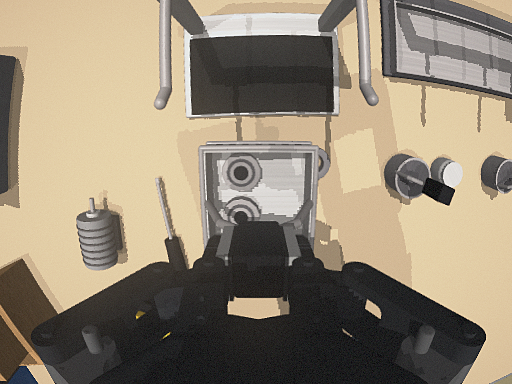

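View pics/w7z.png

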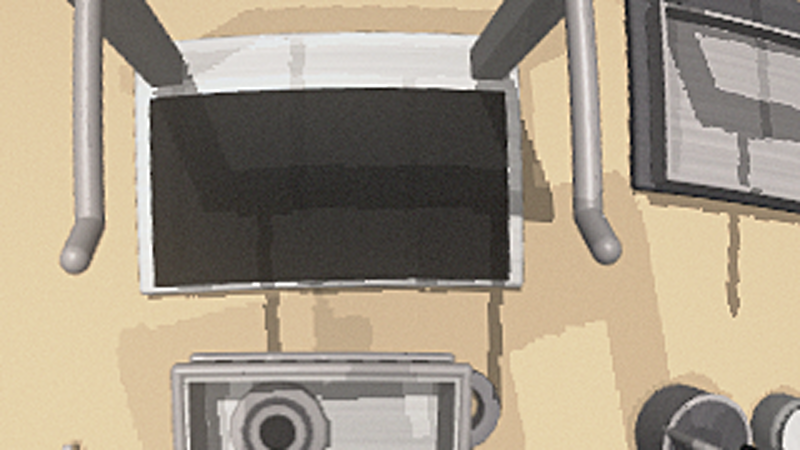

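Run:
```python
from h import *
import pickle
s,_,_=pickle.load(open('pics/w7.pkl','rb'))
f=lambda x,y:(130+(x+.5)/2.5-.5,(y+.5)/2.5-.5)
for k,(x,y,z) in {'Ltip':(75,260,255),'Lbend':(89,215,240),'Lfar':(90,4,240),'Rtip':(606,249,255),'Rbend':(588,206,240),'Rfar':(580,4,240)}.items():
    print(k,wrist_world([f(x,y)],z,s)[0].round(1))
```

```text
Ltip [553.  240.5 255. ]
Lbend [565.2 240.4 240. ]
Lfar [624.6 236.1 240. ]
Rtip [545.1 111.6 255. ]
Rbend [557. 110. 240.]
Rfar [614.2 106.  240. ]
```

drive_tool(series=[[1,-0.008,0,0.001,0.008,0.004,-0.024],[1,-0.015,0,0.002,0,0,0],[1,-0.015,0,0.002,0,0,0],[1,-0.012,0,0.001,0,0,0],[1,-0.004,0,0,0,0,0],[1,0,0,0,0,0,0]])

```text
time_s: 9.7
eef_pos: [478.4, 245.5, 281.6]
tcp_rot: [[-0.063, -0.998, -0.0], [-0.998, 0.063, -0.001], [0.001, 0.0, -1.0]]
wrist_force: [-1.0, -0.0, -3.5]
grip_width: 0.249
```

drive_tool(series=[[1,0,-0.008,0,0,0,0],[1,0,-0.012,0,0,0,0],[1,0,-0.012,0,0,0,0],[1,0,-0.012,0,0,0,0],[1,0,-0.008,0,0,0,0],[1,0,0,0,0,0,0]])

```text
time_s: 10.45
eef_pos: [535.3, 240.4, 281.5]
tcp_rot: [[-0.066, -0.998, 0.0], [-0.998, 0.066, -0.001], [0.001, -0.001, -1.0]]
wrist_force: [-0.7, 1.8, -3.6]
grip_width: 0.248
```

```bash
python3 look.py 8
```

```text
[535.3 240.4 281.5] 10.45
```

View pics/w8.png

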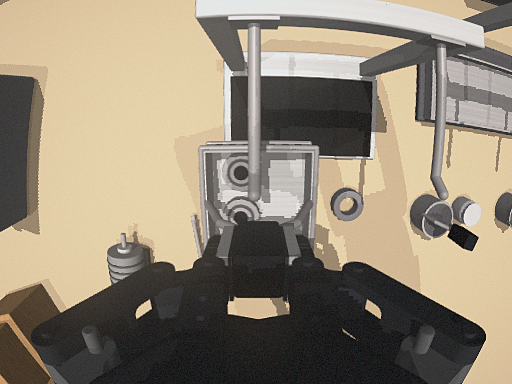

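drive_tool(series=[[1,-0.001,-0.008,0,0,0,0],[1,0,-0.012,0,0,0,0],[1,0,-0.012,0,0,0,0],[1,0,-0.012,0,0,0,0],[1,0,-0.008,0,0,0,0],[1,0,-0.003,0,0,0,0],[1,0,0,0,0,0,0]])

```text
time_s: 11.48
eef_pos: [593.3, 238.0, 281.5]
tcp_rot: [[-0.065, -0.998, 0.0], [-0.998, 0.065, -0.001], [0.001, -0.0, -1.0]]
wrist_force: [-1.3, -0.5, -3.5]
grip_width: 0.251
```

```bash
python3 look.py 9
```

```text
[593.3 238.  281.5] 11.475
```

View pics/w9.png

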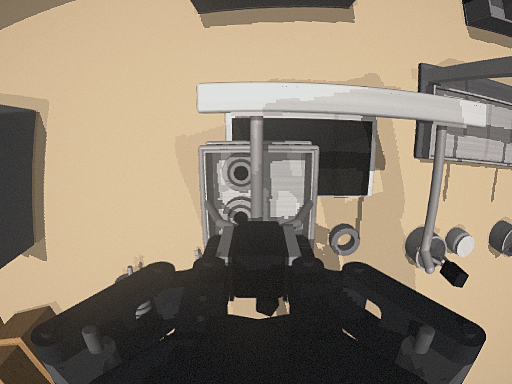

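drive_tool(series=[[1,0,-0.001,0.008,0,0,0],[1,0,0,0.008,0,0,0],[1,0,0,0.005,0,0,0],[1,0,0,0.002,0,0,0],[1,0,0,0.001,0,0,0],[1,0,0,0,0,0,0]])

```text
time_s: 12.38
eef_pos: [593.7, 239.0, 257.3]
tcp_rot: [[-0.064, -0.998, 0.002], [-0.998, 0.064, -0.0], [-0.0, -0.002, -1.0]]
wrist_force: [-0.8, 1.3, -2.6]
grip_width: 0.248
```

drive_tool(series=[[1,0,0,0.0015,0,0,0],[1,0,0,0,0,0,0]])

```text
time_s: 12.62
eef_pos: [593.9, 239.1, 257.0]
tcp_rot: [[-0.064, -0.998, 0.003], [-0.998, 0.064, 0.0], [-0.0, -0.003, -1.0]]
wrist_force: [-1.1, 1.3, -0.9]
grip_width: 0.249
```

Contact: the load moved from -2.6 N to -0.9 N. Release slowly.

drive_tool(series=[[1,0,0,0.0005,0,0,0],[0.6,0,0,0,0,0,0],[0.4,0,0,0,0,0,0],[0,0,0,0,0,0,0],[0,0,0,0,0,0,0],[0,0,0,0,0,0,0]])

```text
time_s: 13.38
eef_pos: [594.6, 238.6, 256.6]
tcp_rot: [[-0.064, -0.998, 0.005], [-0.998, 0.064, -0.0], [0.0, -0.005, -1.0]]
wrist_force: [-0.2, -0.9, 0.0]
grip_width: 0.999
```

```bash
python3 look.py 10
```

```text
[594.6 238.6 256.6] 13.375
```

View pics/w10.png

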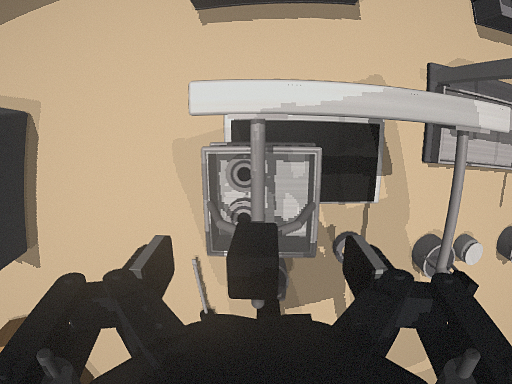

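drive_tool(series=[[0,0,0,-0.02,-0.005,0,0],[0,0,0,-0.03,0,0,0],[0,0,0,-0.03,0,0,0],[0,0,0,-0.02,0,0,0],[0,0,0,0,0,0,0]])

```text
time_s: 14.15
eef_pos: [594.1, 238.6, 358.6]
tcp_rot: [[-0.064, -0.998, -0.002], [-0.998, 0.064, -0.0], [0.0, 0.002, -1.0]]
wrist_force: [0.6, 0.6, -0.1]
grip_width: 1.001
```

drive_tool(series=[[0,0.05,-0.005,0,0,0,0.012],[0,0.05,-0.005,0,0,0,0.011],[0,0.05,-0.005,0,0,0,0],[0,0.05,-0.005,0,0,0,0],[0,0.05,-0.005,0,0,0,0],[0,0.05,-0.005,0,0,0,0],[0,0.05,-0.005,0,0,0,0],[0,0.05,-0.005,0,0,0,0],[0,0.05,-0.005,0,0,0,0],[0,0.05,-0.005,0,0,0,0],[0,0.03,0,0,0,0,0],[0,0,0,0,0,0,0]])

```text
time_s: 15.65
eef_pos: [595.1, -308.1, 338.0]
tcp_rot: [[-0.085, -0.996, -0.022], [-0.996, 0.085, 0.008], [-0.006, 0.022, -1.0]]
wrist_force: [-0.1, 0.3, 0.0]
grip_width: 0.999
```

```bash
python3 look.py 11;python3 -c "
from h import *
s=manip.read_state();print(s['tcp_rot'].round(3))
for X in [(620,-305,292.5),(620,-305,250.5)]: print(wrist_proj(X,s))"
```

```text
[ 595.1 -308.1  338. ] 15.65
[[-0.081 -0.996 -0.02 ]
 [-0.997  0.081  0.008]
 [-0.006  0.021 -1.   ]]
[[254.26304449 177.13261521]]
[[255.26100363 164.5758264 ]]
```

View pics/w11.png

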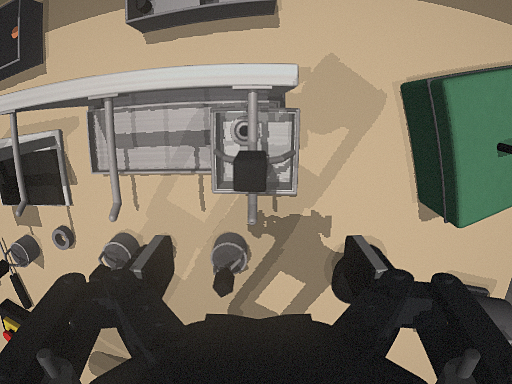

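View pics/s11.png

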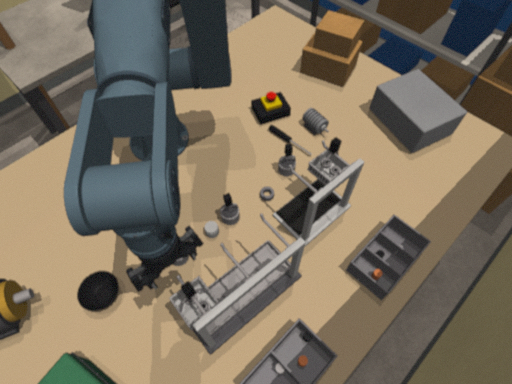

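drive_tool(series=[[0,-0.004,-0.012,0,0.02,0.008,0],[0,-0.004,-0.012,0,0,0,0],[0,0,0,0,0,0,0]])

```text
time_s: 16.18
eef_pos: [623.5, -294.9, 339.8]
tcp_rot: [[-0.077, -0.997, 0.002], [-0.997, 0.077, -0.002], [0.002, -0.002, -1.0]]
wrist_force: [-0.3, 0.1, 0.7]
grip_width: 0.997
```

```bash
python3 look.py 12;python3 -c "
from h import *
s=manip.read_state();print(s['tcp_rot'].round(3))
for X in [(620,-302,292.5),(620,-302,250.5)]: print(wrist_proj(X,s))"
```

```text
[ 623.5 -294.9  339.8] 16.175
[[-0.078 -0.997  0.001]
 [-0.997  0.078 -0.002]
 [ 0.002 -0.001 -1.   ]]
[[265.95533735 215.5907637 ]]
[[264.53023272 198.13545982]]
```

View pics/w12.png

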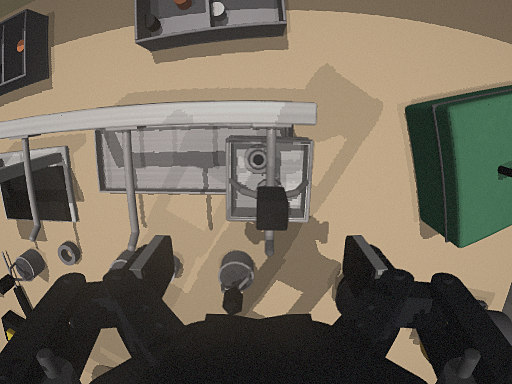

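drive_tool(series=[[0,0.005,0.001,0.01,0,0,0.006],[0,0.0055,0.001,0.015,0,0,0],[0,0,0,0.025,0,0,0],[0,0,0,0.018,0,0,0],[0,0,0,0.008,0,0,0],[0,0,0,0,0,0,0]])

```text
time_s: 17.08
eef_pos: [617.5, -308.7, 257.4]
tcp_rot: [[-0.087, -0.996, -0.002], [-0.996, 0.087, -0.001], [0.001, 0.001, -1.0]]
wrist_force: [0.9, -1.5, 0.0]
grip_width: 1.001
```

```bash
python3 look.py 13
```

```text
[ 617.5 -308.7  257.4] 17.075
```

View pics/w13.png

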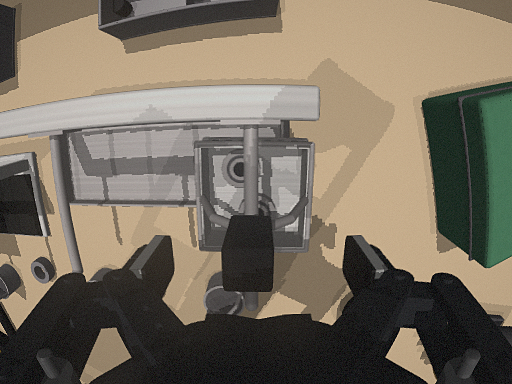

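drive_tool(series=[[0,-0.003,-0.002,0,0,0,0],[0.5,0,0,0,0,0,0],[1,0,0,0,0,0,0],[1,0,0,0,0,0,0],[1,0,0,0,0,0,0],[1,0,0,0,0,0,0],[1,0,0,0,0,0,0]], squeeze=60)

```text
time_s: 18.1
eef_pos: [622.1, -305.5, 262.4]
tcp_rot: [[-0.086, -0.996, 0.005], [-0.996, 0.086, -0.004], [0.004, -0.005, -1.0]]
wrist_force: [-0.1, 0.0, 0.4]
grip_width: 0.244
```

```bash
python3 look.py 14
```

```text
[ 622.1 -305.5  262.4] 18.1
```

View pics/w14.png

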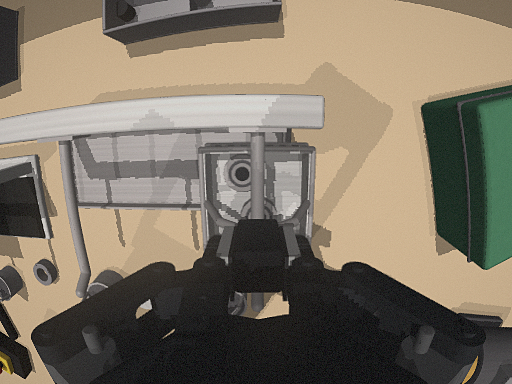

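drive_tool(series=[[1,0,0,-0.008,0,0,0],[1,0,0,-0.008,0,0,0],[1,0,0,-0.008,0,0,0],[1,0,0,0,0,0,0]])

```text
time_s: 18.75
eef_pos: [621.2, -305.8, 286.5]
tcp_rot: [[-0.087, -0.996, 0.003], [-0.996, 0.087, -0.004], [0.003, -0.003, -1.0]]
wrist_force: [0.1, -0.0, -2.5]
grip_width: 0.246
```

drive_tool(series=[[1,0,0.008,0,0,0,0],[1,0,0.014,0,0,0,0],[1,0,0.016,0,0,0,0],[1,0,0.016,0,0,0,0],[1,0,0.016,0,0,0,0],[1,0,0.016,0,0,0,0],[1,0,0.016,0,0,0,0],[1,0,0.016,0,0,0,0],[1,0,0.014,0,0,0,0],[1,0,0.01,0,0,0,0],[1,0,0.004,0,0,0,0],[1,0,0,0,0,0,0]])

```text
time_s: 20.25
eef_pos: [465.4, -291.1, 283.6]
tcp_rot: [[-0.087, -0.996, -0.002], [-0.996, 0.087, -0.002], [0.002, 0.002, -1.0]]
wrist_force: [0.2, -0.9, -2.5]
grip_width: 0.246
```

```bash
python3 look.py 15
```

```text
[ 465.4 -291.1  283.6] 20.25
```

View pics/w15.png

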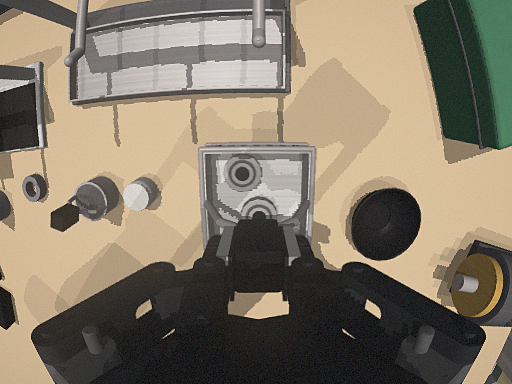

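drive_tool(series=[[1,-0.01,0.001,-0.002,0,0,0],[1,-0.02,0.002,-0.001,0,0,0],[1,-0.03,0.002,0,0,0,0],[1,-0.03,0.002,0,0,0,0],[1,-0.03,0.002,0,0,0,0],[1,-0.03,0.002,0,0,0,0],[1,-0.03,0.002,0,0,0,0],[1,-0.03,0.002,0,0,0,0],[1,-0.03,0.002,0,0,0,0],[1,-0.025,0.002,0,0,0,0],[1,-0.015,0.001,0,0,0,0],[1,-0.005,0,0,0,0,0]])

```text
time_s: 21.9
eef_pos: [467.4, 16.9, 287.7]
tcp_rot: [[-0.079, -0.997, 0.001], [-0.997, 0.079, 0.002], [-0.002, -0.0, -1.0]]
wrist_force: [0.1, 0.1, -2.9]
grip_width: 0.242
```

drive_tool(series=[[1,-0.01,0,0,0,0,-0.015],[1,-0.02,0.001,0,0,0,0],[1,-0.025,0.001,0,0,0,0],[1,-0.022,0.001,0,0,0,0],[1,-0.012,0,0,0,0,0],[1,-0.006,0,0,0,0,0],[1,0,0,0,0,0,0]])

```text
time_s: 22.78
eef_pos: [471.5, 113.0, 287.5]
tcp_rot: [[-0.065, -0.998, 0.0], [-0.998, 0.065, 0.001], [-0.001, 0.0, -1.0]]
wrist_force: [-0.2, -0.2, -2.9]
grip_width: 0.247
```

```bash
python3 look.py 16
```

```text
[471.5 113.  287.5] 22.775
```

View pics/w16.png

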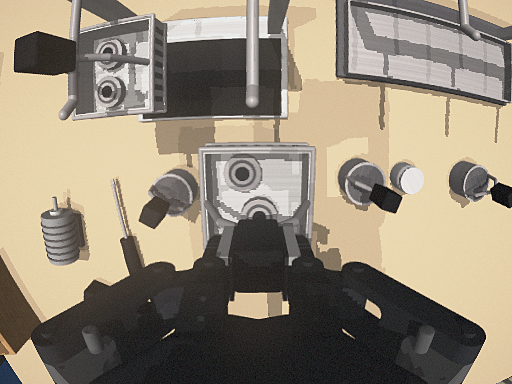

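drive_tool(series=[[1,-0.002,-0.008,0,0,0,0],[1,0,-0.012,0,0,0,0],[1,0,-0.012,0,0,0,0],[1,0,-0.012,0,0,0,0],[1,0,-0.008,0,0,0,0],[1,0,0,0,0,0,0]])

```text
time_s: 23.68
eef_pos: [528.3, 109.6, 287.3]
tcp_rot: [[-0.068, -0.998, 0.0], [-0.998, 0.068, 0.0], [-0.0, -0.0, -1.0]]
wrist_force: [0.9, 0.4, -3.1]
grip_width: 0.248
```

```bash
python3 look.py 17
```

```text
[528.3 109.6 287.3] 23.675
```

View pics/w17.png

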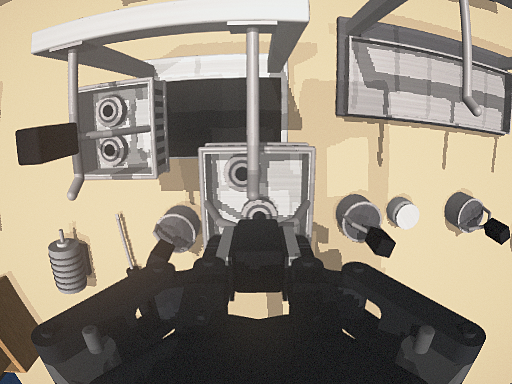

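drive_tool(series=[[1,-0.003,-0.006,0,0,0,0],[1,0,-0.012,0,0,0,0],[1,0,-0.012,0,0,0,0],[1,0,-0.012,0,0,0,0],[1,0,-0.009,0,0,0,0],[1,0,-0.006,0,0,0,0],[1,0,0,0,0,0,0]])

```text
time_s: 24.7
eef_pos: [588.8, 108.9, 287.4]
tcp_rot: [[-0.068, -0.998, 0.001], [-0.998, 0.068, 0.0], [-0.0, -0.001, -1.0]]
wrist_force: [-0.0, -0.4, -2.3]
grip_width: 0.244
```

```bash
python3 look.py 18
```

```text
[588.8 108.9 287.4] 24.7
```

View pics/w18.png

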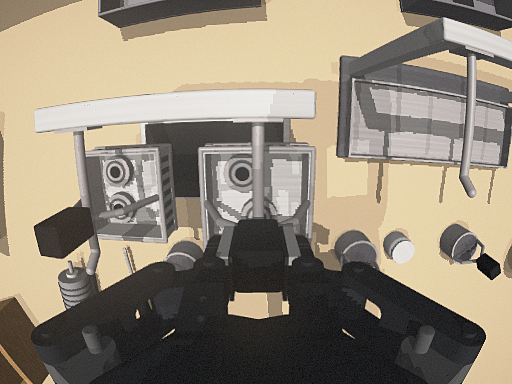

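drive_tool(series=[[1,0,0.001,0.008,0,0,0],[1,0,0,0.008,0,0,0],[1,0,0,0.005,0,0,0],[1,0,0,0.002,0,0,0],[1,0,0,0.002,0,0,0],[1,0,0,0,0,0,0]])

```text
time_s: 25.6
eef_pos: [586.8, 108.8, 262.6]
tcp_rot: [[-0.068, -0.998, 0.002], [-0.998, 0.068, -0.001], [0.001, -0.002, -1.0]]
wrist_force: [-0.7, 0.1, -1.7]
grip_width: 0.248
```

drive_tool(series=[[1,0,0,0.0015,0,0,0],[1,0,0,0.001,0,0,0],[1,0,0,0,0,0,0]])

```text
time_s: 25.98
eef_pos: [587.1, 108.8, 262.3]
tcp_rot: [[-0.067, -0.998, 0.004], [-0.998, 0.067, -0.001], [0.001, -0.004, -1.0]]
wrist_force: [-1.9, 0.0, -0.9]
grip_width: 0.248
```

drive_tool(series=[[0.6,0,0,0,0,0,0],[0.4,0,0,0,0,0,0],[0,0,0,0,0,0,0],[0,0,0,0,0,0,0],[0,0,0,0,0,0,0],[0,0,0,-0.02,-0.004,0,0],[0,0,0,-0.03,0,0,0],[0,0,0,-0.03,0,0,0],[0,0,0,-0.03,0,0,0],[0,0,0,0,0,0,0]])

```text
time_s: 27.22
eef_pos: [587.3, 109.2, 374.2]
tcp_rot: [[-0.067, -0.998, 0.0], [-0.998, 0.067, 0.0], [-0.0, -0.0, -1.0]]
wrist_force: [0.2, 0.2, -0.7]
grip_width: 0.998
```

```bash
python3 look.py 19
```

```text
[587.3 109.2 374.2] 27.225
```

View pics/w19.png

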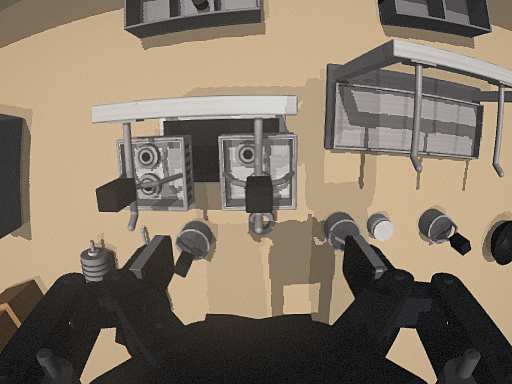

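View pics/s19.png

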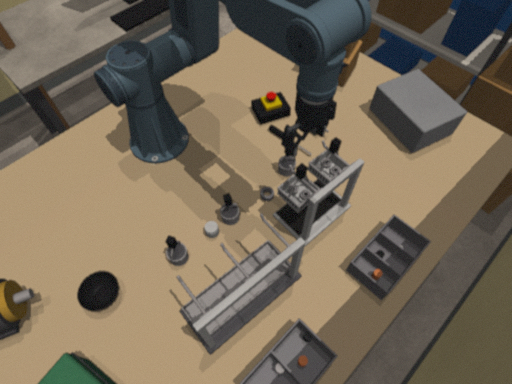

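drive_tool(series=[[0,-0.018,0.032,0,0,0,0],[0,-0.018,0.032,0,0,0,0],[0,-0.018,0.032,0,0,0,0],[0,-0.018,0.032,0.01,0,0,0],[0,-0.018,0.032,0.03,0,0,0],[0,-0.018,0.03,0.03,0,0,0],[0,0,0,0.03,0,0,0],[0,0,0,0.03,0,0,0],[0,0,0,0,0,0,0]])

```text
time_s: 28.5
eef_pos: [387.7, 231.6, 223.4]
tcp_rot: [[-0.068, -0.997, -0.031], [-0.998, 0.068, -0.003], [0.005, 0.03, -1.0]]
wrist_force: [-0.7, -1.1, -0.1]
grip_width: 0.997
```

```bash
python3 look.py 20;python3 -c "
from h import *
s=manip.read_state();print(s['tcp_rot'].round(3))
for X in [(437,235,135),(437,235,93)]: print(wrist_proj(X,s))"
```

```text
[387.7 231.6 223.4] 28.5
[[-0.068 -0.997 -0.023]
 [-0.998  0.068 -0.001]
 [ 0.003  0.023 -1.   ]]
[[249.21280842 136.18695852]]
[[250.41314438 131.56876929]]
```

View pics/w20.png

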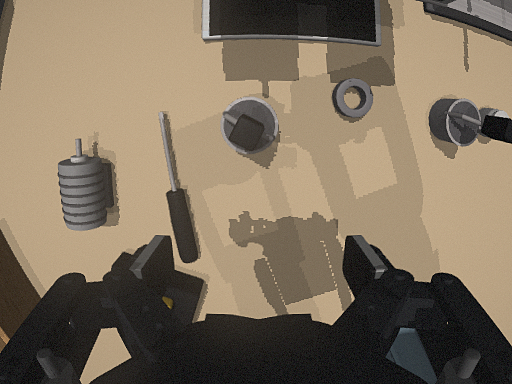

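```bash
python3 -c "
import cv2;im=cv2.imread('pics/w20.png');cv2.imwrite('pics/w20z.png',cv2.resize(im[80:170,200:300],None,fx=6,fy=6,interpolation=cv2.INTER_CUBIC))"
```

```text
(no output)
```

View pics/w20z.png

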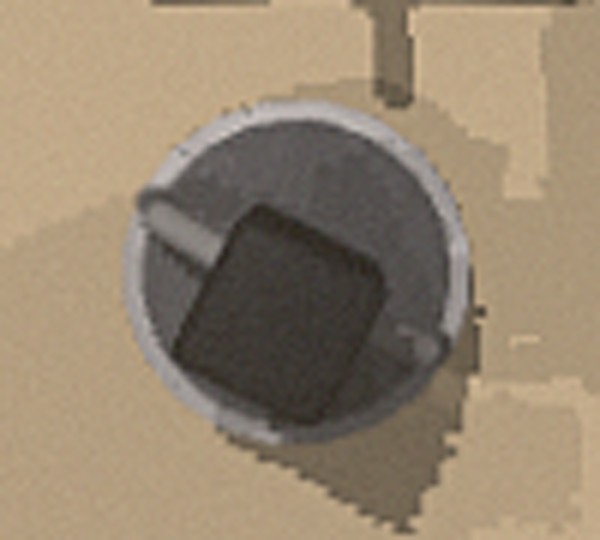

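drive_tool(series=[[0,-0.003,-0.017,0.01,0.023,0,0],[0,-0.003,-0.017,0.01,0,0,0],[0,-0.002,-0.017,0.01,0,0,0],[0,0,0,0,0,0,0.12],[0,0,0,0,0,0,0.12],[0,0,0,0,0,0,0.12],[0,0,0,0,0,0,0.12],[0,0,0,0,0,0,0]])

```text
time_s: 29.65
eef_pos: [453.8, 237.7, 209.5]
tcp_rot: [[-0.536, -0.844, 0.022], [-0.844, 0.536, 0.003], [-0.014, -0.017, -1.0]]
wrist_force: [-0.0, 0.7, 0.5]
grip_width: 1.004
```

```bash
python3 look.py 21;python3 -c "
from h import *
s=manip.read_state();print(s['tcp_rot'].round(3))
for X in [(440,237,135),(440,237,93)]: print(wrist_proj(X,s))"
```

```text
[453.8 237.7 209.5] 29.65
[[-0.535 -0.845  0.021]
 [-0.845  0.535  0.002]
 [-0.013 -0.016 -1.   ]]
[[268.41642737 216.48029723]]
[[267.48180223 201.37738548]]
```

View pics/w21.png

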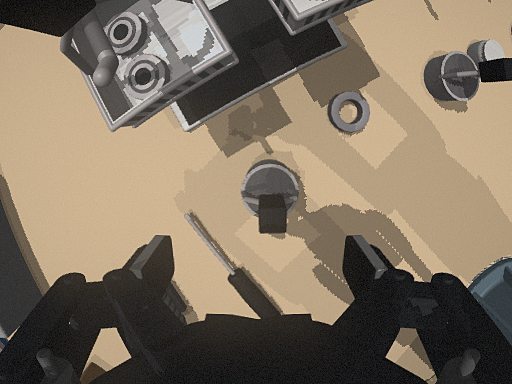

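drive_tool(series=[[0,0.005,0.007,0.01,-0.018,0.011,0],[0,0.0055,0.0065,0.02,0,0,0],[0,0,0,0.02,0,0,0],[0,0,0,0.01,0,0,0],[0,0,0,0,0,0,0]])

```text
time_s: 30.42
eef_pos: [433.7, 235.9, 145.3]
tcp_rot: [[-0.531, -0.847, -0.006], [-0.847, 0.531, 0.003], [0.001, 0.006, -1.0]]
wrist_force: [0.5, 0.2, 0.1]
grip_width: 0.996
```

```bash
python3 look.py 22;python3 -c "
from h import *
s=manip.read_state();print(s['tcp_rot'].round(3))
for X in [(436.5,236,135),(436.5,236,93)]: print(wrist_proj(X,s))"
```

```text
[433.7 235.9 145.3] 30.425
[[-0.531 -0.847 -0.002]
 [-0.847  0.531  0.003]
 [-0.001  0.004 -1.   ]]
[[255.90287766 231.5811734 ]]
[[256.39408565 207.86720447]]
```

View pics/w22.png

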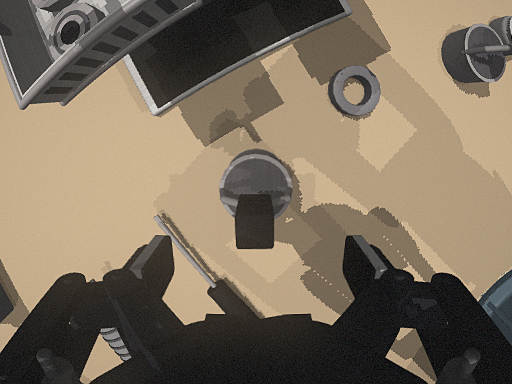

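drive_tool(series=[[0,-0.0015,-0.002,0.012,0,0,0],[0,0,0,0.015,0,0,0],[0,0,0,0.012,0,0,0],[0,0,0,0.005,0,0,0],[0,0,0,0,0,0,0],[0.5,0,0,0,0,0,0],[1,0,0,0,0,0,0],[1,0,0,0,0,0,0],[1,0,0,0,0,0,0],[1,0,0,0,0,0,0],[1,0,0,0,0,0,0]], squeeze=60)

```text
time_s: 31.95
eef_pos: [438.6, 236.9, 101.1]
tcp_rot: [[-0.531, -0.847, 0.0], [-0.847, 0.531, 0.004], [-0.003, 0.002, -1.0]]
wrist_force: [-0.0, -0.5, -0.3]
grip_width: 0.246
```

```bash
python3 look.py 23
```

```text
[438.6 236.9 101.1] 31.95
```

View pics/w23.png

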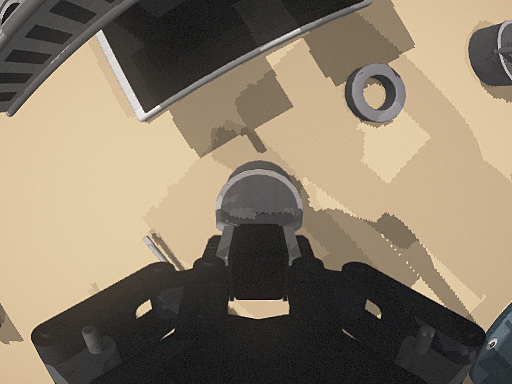

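drive_tool(series=[[1,0,0,-0.015,0,0,0],[1,0,0,-0.03,0,0,0],[1,0,0,-0.035,0,0,-0.08],[1,0,0,-0.035,0,0,-0.1],[1,0,0,-0.03,0,0,-0.1],[1,0,0,-0.025,0,0,-0.1],[1,0,0,-0.015,0,0,-0.09],[1,0,0,0,0,0,0]])

```text
time_s: 33.1
eef_pos: [437.3, 236.0, 297.8]
tcp_rot: [[-0.075, -0.997, 0.002], [-0.997, 0.075, 0.004], [-0.005, -0.001, -1.0]]
wrist_force: [0.9, -0.5, -2.9]
grip_width: 0.246
```

Run:
```python
from h import *
import pickle
for n,l in {6:[('L',258,6)],15:[('M',71,58),('R',259,40)],17:[('L',473,106)],18:[('L',466,187)],1:[('L',75.5,113.5),('M',180,102.5),('R',309.5,100.5)],13:[],11:[('L',19,211),('M',115,214),('R',252,218)],2:[('L',257,231),('M',387,225)]}.items():
    s,_,_=pickle.load(open(f'pics/w{n}.pkl','rb'))
    for k,x,y in l: print(n,k,wrist_world([(x,y)],256,s)[0].round(1))
```

```text
6 L [597.  -51.7 256. ]
15 M [ 585.6 -180.5  256. ]
15 R [ 574.  -301.9  256. ]
17 L [599.2 -46.8 256. ]
18 L [601.1 -44.4 256. ]
1 L [595.9 -54.3 256. ]
1 M [ 585.8 -177.1  256. ]
1 R [ 574.7 -301.3  256. ]
11 L [598.1 -57.3 256. ]
11 M [ 588.5 -182.   256. ]
11 R [ 576.8 -302.   256. ]
2 L [597.2 -53.6 256. ]
2 M [ 587.5 -176.1  256. ]
```

drive_tool(series=[[1,0.01,-0.003,0,0,0,0.011],[1,0.025,-0.005,0,0,0,0],[1,0.03,-0.006,0,0,0,0],[1,0.03,-0.006,0,0,0,0],[1,0.03,-0.006,0,0,0,0],[1,0.03,-0.006,0,0,0,0],[1,0.03,-0.006,0,0,0,0],[1,0.03,-0.006,0,0,0,0],[1,0.03,-0.005,0,0,0,0],[1,0.02,-0.004,0,0,0,0],[1,0.01,0,0,0,0,0],[1,0,0,0,0,0,0]])

```text
time_s: 34.6
eef_pos: [456.9, -56.8, 285.3]
tcp_rot: [[-0.111, -0.994, -0.019], [-0.994, 0.111, 0.005], [-0.003, 0.019, -1.0]]
wrist_force: [-0.4, 0.0, -1.8]
grip_width: 0.247
```

drive_tool(series=[[1,-0.007,-0.005,0.002,0.019,0.005,-0.025],[1,-0.008,-0.006,0.002,0,0,0],[1,0,0,0,0,0,0]])

```text
time_s: 34.98
eef_pos: [469.8, -40.0, 280.6]
tcp_rot: [[-0.082, -0.997, 0.001], [-0.997, 0.082, -0.001], [0.001, -0.001, -1.0]]
wrist_force: [1.0, 0.3, -1.8]
grip_width: 0.248
```

```bash
python3 look.py 24
```

```text
[469.8 -40.  280.6] 34.975
```

View pics/w24.png

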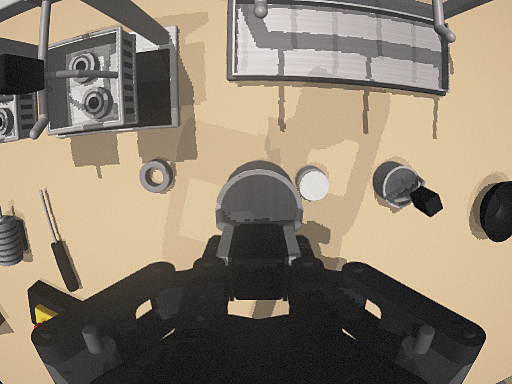

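drive_tool(series=[[1,0.001,-0.008,0,0,0,0.003],[1,0.001,-0.016,0,0,0,0],[1,0,-0.018,0,0,0,0],[1,0,-0.018,0,0,0,0],[1,0,-0.016,0,0,0,0],[1,0,-0.01,0,0,0,0],[1,0,-0.004,0,0,0,0],[1,0,0,0,0,0,0]])

```text
time_s: 36.12
eef_pos: [564.2, -52.7, 280.9]
tcp_rot: [[-0.089, -0.996, 0.002], [-0.996, 0.089, -0.002], [0.002, -0.002, -1.0]]
wrist_force: [-0.4, 0.2, -1.6]
grip_width: 0.248
```

```bash
python3 look.py 25
```

```text
[564.2 -52.7 280.9] 36.125
```

View pics/w25.png

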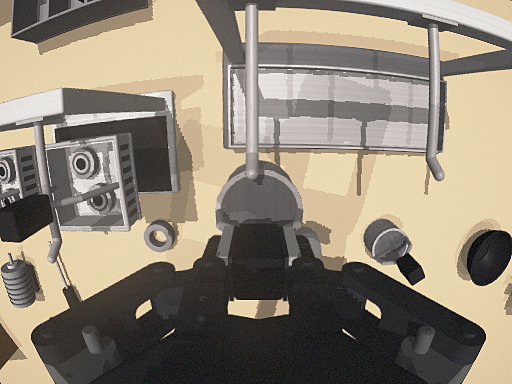

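drive_tool(series=[[1,-0.003,-0.006,0,0,0,0],[1,0,-0.012,0,0,0,0],[1,0,-0.012,0,0,0,0],[1,0,-0.012,0,0,0,0],[1,0,-0.012,0,0,0,0],[1,0,-0.01,0,0,0,0],[1,0,-0.006,0,0,0,0],[1,0,0,0,0,0,0]])

```text
time_s: 37.28
eef_pos: [639.2, -56.1, 281.0]
tcp_rot: [[-0.089, -0.996, 0.002], [-0.996, 0.089, -0.002], [0.002, -0.003, -1.0]]
wrist_force: [0.2, 0.7, -1.1]
grip_width: 0.251
```

```bash
python3 look.py 26
```

```text
[639.2 -56.1 281. ] 37.275
```

View pics/w26.png

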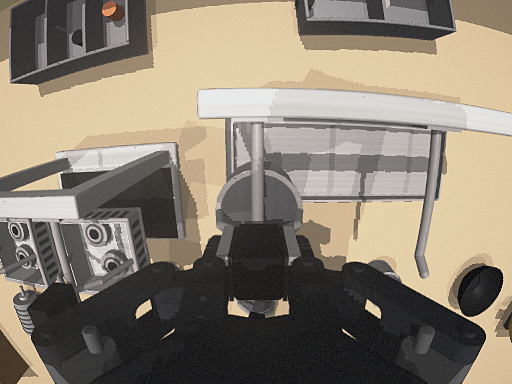

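drive_tool(series=[[1,0,0.003,0.008,0,0,0],[1,0,0,0.007,0,0,0],[1,0,0,0.004,0,0,0],[1,0,0,0.002,0,0,0],[1,0,0,0.002,0,0,0],[1,0,0,0,0,0,0]])

```text
time_s: 38.17
eef_pos: [635.2, -55.0, 258.3]
tcp_rot: [[-0.089, -0.996, 0.004], [-0.996, 0.089, -0.002], [0.001, -0.004, -1.0]]
wrist_force: [-0.7, 0.7, -2.1]
grip_width: 0.25
```

drive_tool(series=[[1,0,0,0.0015,0,0,0],[1,0,0,0.001,0,0,0],[1,0,0,0,0,0,0]])

```text
time_s: 38.55
eef_pos: [635.5, -55.1, 258.0]
tcp_rot: [[-0.089, -0.996, 0.006], [-0.996, 0.089, -0.002], [0.002, -0.006, -1.0]]
wrist_force: [-2.0, 0.8, 0.3]
grip_width: 0.25
```

Contact. Release and rise, then go back to look at the remaining pails.

drive_tool(series=[[0.6,0,0,0,0,0,0],[0.4,0,0,0,0,0,0],[0,0,0,0,0,0,0],[0,0,0,0,0,0,0],[0,0,0,0,0,0,0],[0,0,0,-0.02,-0.006,0,0],[0,0,0,-0.03,0,0,0],[0,0,0,-0.03,0,0,0],[0,0,0,0,0,0,0]])

```text
time_s: 39.67
eef_pos: [635.5, -55.5, 338.6]
tcp_rot: [[-0.089, -0.996, -0.001], [-0.996, 0.089, -0.002], [0.002, 0.001, -1.0]]
wrist_force: [-0.2, -0.3, 0.4]
grip_width: 1.0
```

drive_tool(series=[[0,-0.002,0.03,0,0,0,0],[0,-0.002,0.04,0,0,0,0],[0,-0.002,0.05,0,0,0,0],[0,-0.002,0.05,0,0,0,0],[0,0,0.05,0.01,0,0,0],[0,0,0.03,0.03,0,0,0],[0,0,0,0.03,0,0,0],[0,0,0,0.03,0,0,0],[0,0,0,0.02,0,0,0],[0,0,0,0,0,0,0]])

```text
time_s: 40.92
eef_pos: [373.7, -22.7, 204.1]
tcp_rot: [[-0.09, -0.996, -0.012], [-0.996, 0.09, 0.001], [0.0, 0.012, -1.0]]
wrist_force: [0.8, -0.6, -0.1]
grip_width: 0.997
```

```bash
python3 look.py 27;python3 -c "
from h import *
s=manip.read_state();print(s['tcp_rot'].round(3))
for X in [(438,-36,135),(438,-36,93)]: print(wrist_proj(X,s))"
```

```text
[373.7 -22.7 204.1] 40.925
[[-0.089 -0.996 -0.007]
 [-0.996  0.089 -0.001]
 [ 0.002  0.007 -1.   ]]
[[266.51769916 116.6857826 ]]
[[265.04003704 115.6532079 ]]
```

View pics/w27.png

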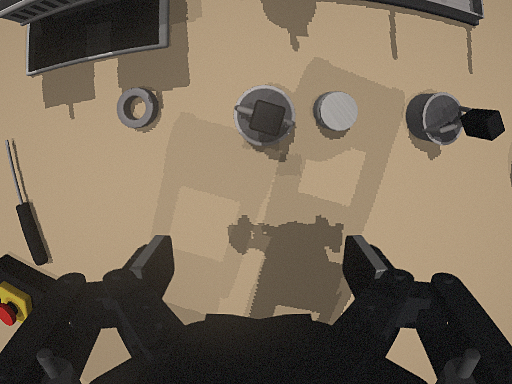

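View pics/s27.png

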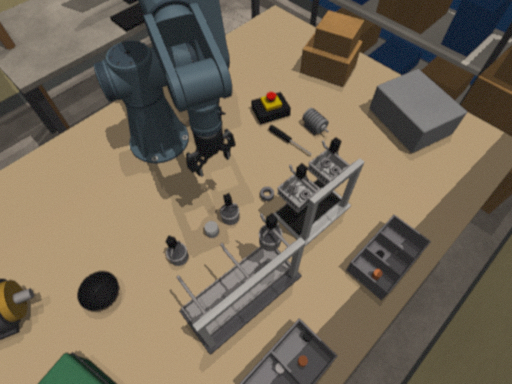

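```bash
python3 -c "
import cv2;im=cv2.imread('pics/w27.png');cv2.imwrite('pics/w27z.png',cv2.resize(im[70:160,215:315],None,fx=6,fy=6,interpolation=cv2.INTER_CUBIC))"
```

```text
(no output)
```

View pics/w27z.png

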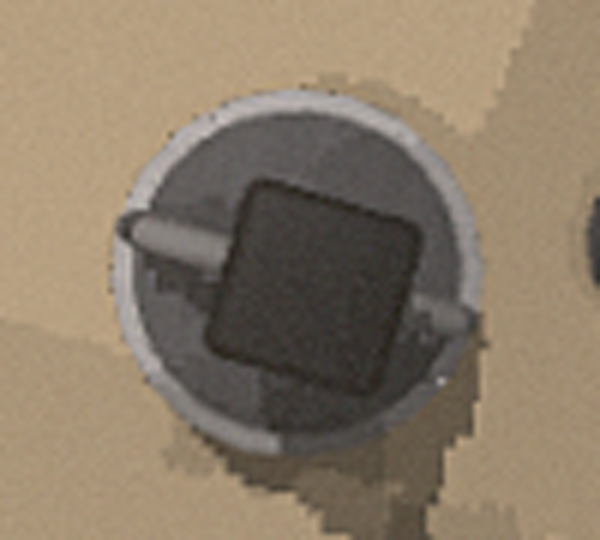

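drive_tool(series=[[0,0.002,-0.016,0.005,0.007,0,0],[0,0.002,-0.016,0.01,0,0,0],[0,0.002,-0.016,0.01,0,0,0],[0,0.001,-0.014,0.01,0,0,0],[0,0,0,0.01,0,0,0.09],[0,0,0,0.005,0,0,0.09],[0,0,0,0,0,0,0.09],[0,0,0,0,0,0,0]])

```text
time_s: 42.08
eef_pos: [446.5, -39.1, 164.5]
tcp_rot: [[-0.358, -0.933, 0.016], [-0.934, 0.358, -0.008], [0.002, -0.018, -1.0]]
wrist_force: [0.4, 0.6, -0.6]
grip_width: 1.0
```

```bash
python3 look.py 28;python3 -c "
from h import *
s=manip.read_state();print(s['tcp_rot'].round(3))
for X in [(437.5,-36.7,135),(437.5,-36.7,93)]: print(wrist_proj(X,s))"
```

```text
[446.5 -39.1 164.5] 42.075
[[-0.357 -0.934  0.016]
 [-0.934  0.357 -0.008]
 [ 0.002 -0.018 -1.   ]]
[[258.41098917 236.67323314]]
[[258.25092309 215.28573856]]
```

View pics/w28.png

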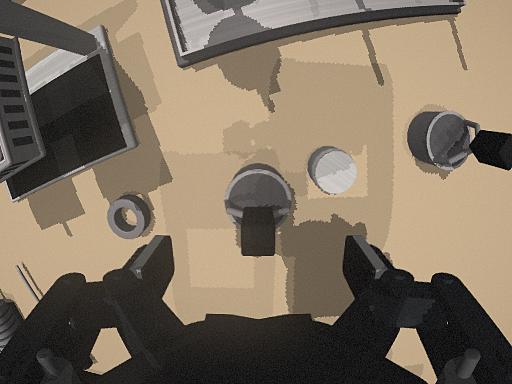

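drive_tool(series=[[0,0,0.004,0.01,-0.018,-0.002,0],[0,0,0.0035,0.016,0,0,0],[0,0,0,0.018,0,0,0],[0,0,0,0.013,0,0,0],[0,0,0,0.005,0,0,0],[0,0,0,0,0,0,0]])

```text
time_s: 42.98
eef_pos: [437.2, -35.6, 96.9]
tcp_rot: [[-0.355, -0.935, -0.004], [-0.935, 0.355, 0.002], [-0.001, 0.004, -1.0]]
wrist_force: [-0.1, 0.0, -0.0]
grip_width: 0.996
```

```bash
python3 look.py 29
```

```text
[437.2 -35.6  96.9] 42.975
```

View pics/w29.png

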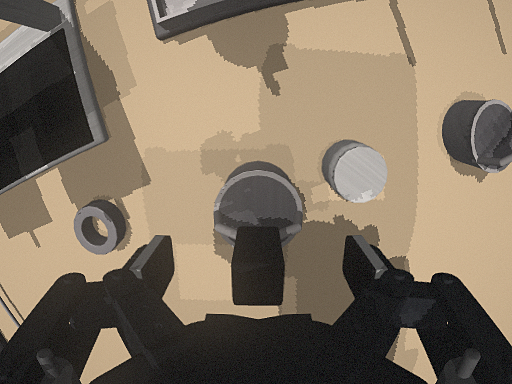

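drive_tool(series=[[0,0,0.001,-0.004,0,0,0],[0.5,0,0,0,0,0,0],[1,0,0,0,0,0,0],[1,0,0,0,0,0,0],[1,0,0,0,0,0,0],[1,0,0,0,0,0,0],[1,0,0,0,0,0,0]], squeeze=60)

```text
time_s: 44.0
eef_pos: [438.4, -35.9, 103.7]
tcp_rot: [[-0.355, -0.935, 0.001], [-0.935, 0.355, 0.0], [-0.001, -0.001, -1.0]]
wrist_force: [0.6, 0.6, 1.5]
grip_width: 0.244
```

```bash
python3 look.py 30
```

```text
[438.4 -35.9 103.7] 44.0
```

View pics/w30.png

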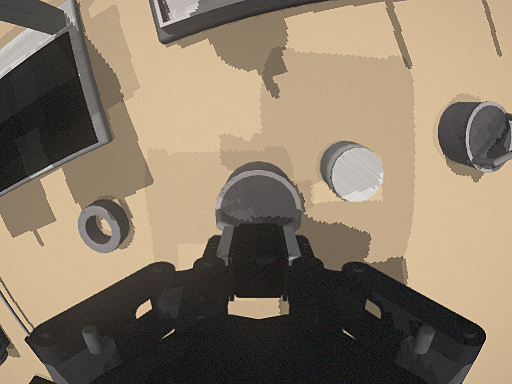

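drive_tool(series=[[1,0,0,-0.015,0,0,0],[1,0,0,-0.03,0,0,0],[1,0,0,-0.035,0,0,-0.05],[1,0,0,-0.035,0,0,-0.06],[1,0,0,-0.03,0,0,-0.06],[1,0,0,-0.018,0,0,-0.06],[1,0,0,-0.008,0,0,-0.04],[1,0,0,0,0,0,0]])

```text
time_s: 45.15
eef_pos: [436.4, -35.3, 285.3]
tcp_rot: [[-0.085, -0.996, 0.001], [-0.996, 0.085, -0.0], [-0.0, -0.001, -1.0]]
wrist_force: [0.4, -0.1, -2.0]
grip_width: 0.243
```

drive_tool(series=[[1,0.01,-0.004,0,0,0,0],[1,0.025,-0.008,0,0,0,0],[1,0.03,-0.01,0,0,0,0],[1,0.03,-0.01,0,0,0,0],[1,0.02,-0.008,0,0,0,0],[1,0.01,-0.004,0,0,0,0],[1,0,0,0,0,0,0]])

```text
time_s: 46.02
eef_pos: [468.9, -168.9, 281.9]
tcp_rot: [[-0.088, -0.996, -0.004], [-0.996, 0.088, 0.003], [-0.003, 0.004, -1.0]]
wrist_force: [-0.1, -1.0, -1.4]
grip_width: 0.242
```

```bash
python3 look.py 31
```

```text
[ 468.9 -168.9  281.9] 46.025
```

View pics/w31.png

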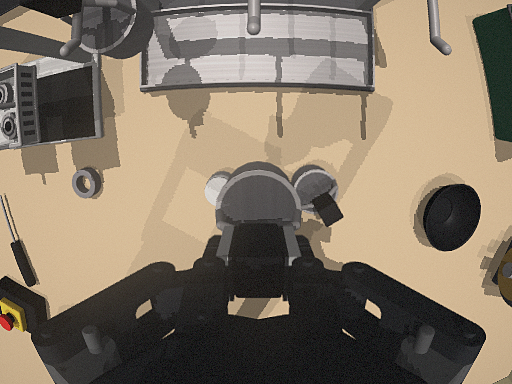

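drive_tool(series=[[1,-0.001,-0.008,0,0.004,0.003,0],[1,-0.001,-0.016,0,0,0,0],[1,0,-0.018,0,0,0,0],[1,0,-0.018,0,0,0,0],[1,0,-0.016,0,0,0,0],[1,0,-0.01,0,0,0,0],[1,0,-0.004,0,0,0,0],[1,0,0,0,0,0,0]])

```text
time_s: 47.18
eef_pos: [566.7, -169.9, 282.6]
tcp_rot: [[-0.081, -0.997, 0.003], [-0.997, 0.081, -0.001], [0.001, -0.003, -1.0]]
wrist_force: [-0.8, -0.5, -1.9]
grip_width: 0.247
```

```bash
python3 look.py 32
```

```text
[ 566.7 -169.9  282.6] 47.175
```

View pics/w32.png

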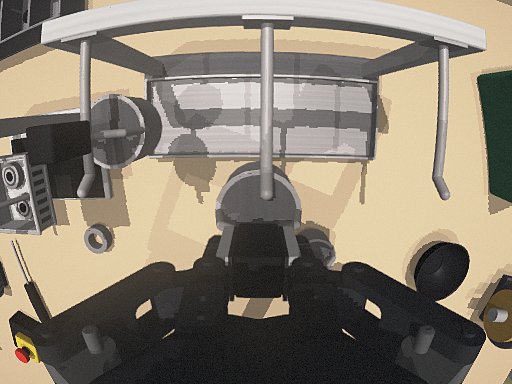

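drive_tool(series=[[1,0.005,0,0,0,0,0.004],[1,0,-0.006,0,0,0,0],[1,0,-0.01,0,0,0,0],[1,0,-0.012,0,0,0,0],[1,0,-0.012,0,0,0,0],[1,0,-0.01,0,0,0,0],[1,0,-0.006,0,0,0,0],[1,0,0,0,0,0,0]])

```text
time_s: 48.32
eef_pos: [625.7, -180.9, 283.0]
tcp_rot: [[-0.087, -0.996, 0.004], [-0.996, 0.086, -0.001], [0.001, -0.004, -1.0]]
wrist_force: [0.4, -0.2, -1.0]
grip_width: 0.25
```

```bash
python3 look.py 33
```

```text
[ 625.7 -180.9  283. ] 48.325
```

View pics/w33.png

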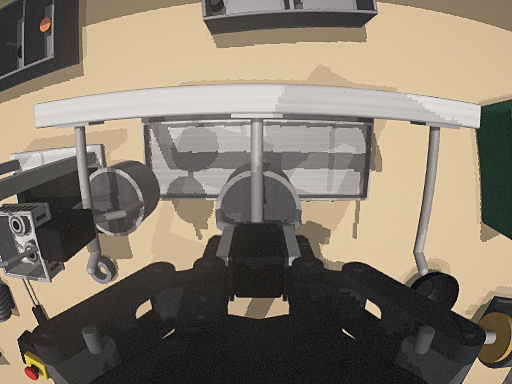

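drive_tool(series=[[1,0,0,0.008,0,0,0],[1,0,0,0.007,0,0,0],[1,0,0,0.004,0,0,0],[1,0,0,0.002,0,0,0],[1,0,0,0.002,0,0,0],[1,0,0,0.001,0,0,0],[1,0,0,0,0,0,0]])

```text
time_s: 49.35
eef_pos: [625.2, -180.0, 261.0]
tcp_rot: [[-0.086, -0.996, 0.006], [-0.996, 0.086, -0.001], [0.001, -0.006, -1.0]]
wrist_force: [-0.5, 1.4, -0.6]
grip_width: 0.252
```

drive_tool(series=[[1,0,0,0.001,0,0,0],[0.6,0,0,0,0,0,0],[0.4,0,0,0,0,0,0],[0,0,0,0,0,0,0],[0,0,0,0,0,0,0],[0,0,0,0,0,0,0],[0,0,0,-0.02,-0.006,0,0],[0,0,0,-0.03,0,0,0],[0,0,0,-0.03,0,0,0],[0,0,0,0,0,0,0]])

```text
time_s: 50.6
eef_pos: [625.0, -180.7, 340.7]
tcp_rot: [[-0.087, -0.996, -0.001], [-0.996, 0.087, -0.001], [0.001, 0.001, -1.0]]
wrist_force: [0.2, 0.6, -1.1]
grip_width: 1.005
```

```bash
python3 look.py 34
python3 - <<'E'
from h import *
for n in ['t','s']:
    im=cv2.imread(f'pics/{n}34.png');N={'t':'top','s':'scene'}[n];P=cloud(N,np.load(f'pics/{n}34.npy'))
    m=((im.max(2)<60)&(P[...,0]>350)&(P[...,0]<520)&(P[...,1]<-100)&(P[...,1]>-330)&(P[...,2]>85)).astype(np.uint8)
    k,l,st,c=cv2.connectedComponentsWithStats(m)
    for i in range(1,k):
        if st[i,4]>4: print(n,st[i],c[i],np.median(P[l==i],0))
E
```

```text
[ 625.  -180.7  340.7] 50.6
t [329 158  10  18  36] [333.11111111 166.97222222] [ 499.27707531 -163.96537982  666.57159925]
t [320 189   5   5  17] [322.17647059 191.        ] [ 444.69752787 -135.76618162  690.2634794 ]
t [322 196   5   4  10] [323.9 197.8] [ 430.19922449 -142.60722048  666.13919345]
t [317 203   4  12  12] [318.41666667 208.5       ] [ 406.23557858 -127.08476475  683.99650291]
t [326 202   9   8  52] [329.76923077 205.48076923] [ 422.72899885 -237.68588969  133.07133983]
s [137  25  14  37  83] [143.98795181  45.96385542] [ 392.58113095 -125.44144231  677.49854995]
s [154  44  29  24 165] [166.66060606  53.43636364] [ 457.34016564 -123.72765091  698.87404679]
s [186  65   5   4   8] [188.125  66.25 ] [ 496.68633993 -112.83028116  689.95857119]
s [190  64   6   3   7] [192.85714286  64.71428571] [ 499.44391402 -106.03007594  689.11577478]
s [181  70   3   4   5] [182.   71.2] [ 491.87778233 -123.06643498  682.48657895]
s [189  71  10   9  23] [194.26086957  74.13043478] [ 499.80740117 -106.04369926  673.00376103]
s [163  72   7   7  15] [166.6         74.93333333] [ 
[... 933 characters left out ...]
  2   5] [181.   92.2] [ 488.0313388  -131.01174653  643.42535574]
s [176  95   4   2   5] [177.2  95.4] [ 485.11662961 -138.48164876  639.00349862]
s [191  94   2   6   8] [191.375  96.5  ] [ 494.96413928 -117.8671058   630.0406117 ]
s [178  99   4   5   6] [179.33333333 100.66666667] [ 485.70389875 -136.91264281  627.2828034 ]
s [196  99   4   3   5] [197.8 100.2] [ 499.09172232 -109.36034701  619.15952295]
s [180 103   6   3   6] [182.5        104.16666667] [ 487.78332917 -134.12293607  617.73796434]
s [169 105   3   4   6] [170.16666667 106.33333333] [ 478.21809597 -152.04234     620.11190214]
s [166 236  12  13  98] [171.41836735 242.29591837] [ 429.85219207 -243.33536146  126.43306235]
```

View pics/w34.png

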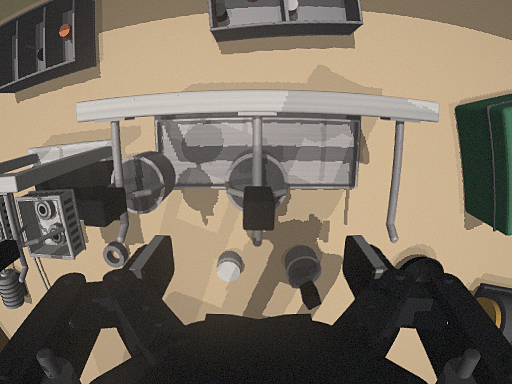

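View pics/s34.png

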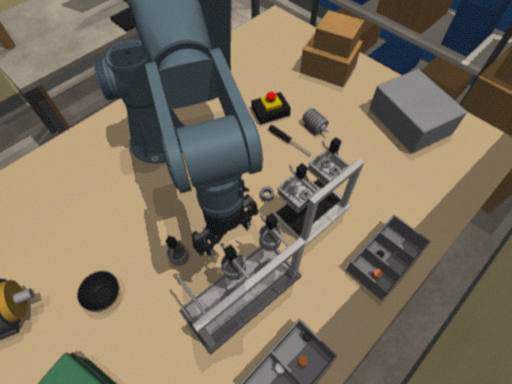

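drive_tool(series=[[0,0.01,0.03,0,0,0,0],[0,0.01,0.04,0,0,0,0],[0,0.015,0.045,0,0,0,0],[0,0.015,0.045,0,0,0,0],[0,0.015,0.045,0.01,0,0,0],[0,0.01,0.03,0.03,0,0,0],[0,0,0,0.03,0,0,0],[0,0,0,0.03,0,0,0],[0,0,0,0.02,0,0,0],[0,0,0,0,0,0,0]])

```text
time_s: 52.0
eef_pos: [366.7, -229.3, 199.5]
tcp_rot: [[-0.088, -0.996, -0.026], [-0.996, 0.088, 0.017], [-0.014, 0.028, -1.0]]
wrist_force: [-0.6, 0.5, 1.7]
grip_width: 1.004
```

```bash
python3 look.py 35;python3 -c "
from h import *
s=manip.read_state();print(s['tcp_rot'].round(3))
for X in [(431,-241,135),(431,-241,93)]: print(wrist_proj(X,s))"
```

```text
[ 366.7 -229.3  199.5] 52.0
[[-0.088 -0.996 -0.022]
 [-0.996  0.088  0.012]
 [-0.01   0.023 -1.   ]]
[[264.55886494 115.11721915]]
[[263.99221493 113.52137627]]
```

View pics/w35.png

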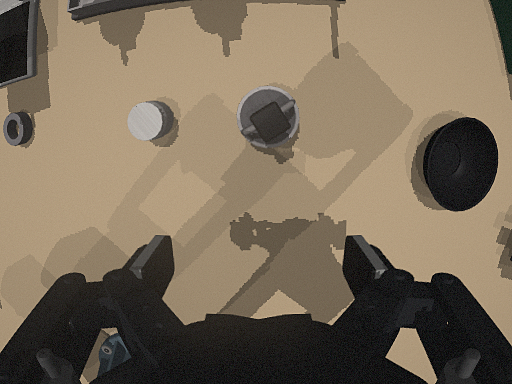

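```bash
python3 -c "
import cv2;im=cv2.imread('pics/w35.png');cv2.imwrite('pics/w35z.png',cv2.resize(im[75:165,220:320],None,fx=6,fy=6,interpolation=cv2.INTER_CUBIC))"
```

```text
(no output)
```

View pics/w35z.png

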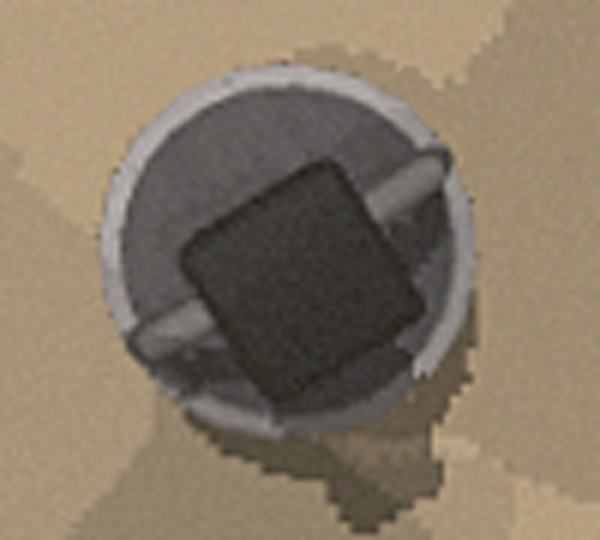

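drive_tool(series=[[0,0.002,-0.016,0.005,0.022,0.012,0],[0,0.002,-0.016,0.01,0,0,0],[0,0.002,-0.016,0.01,0,0,0],[0,0.001,-0.012,0.005,0,0,0],[0,0,0,0,0,0,-0.13],[0,0,0,0,0,0,-0.14],[0,0,0,0,0,0,-0.14],[0,0,0,0,0,0,-0.13],[0,0,0,0,0,0,0]])

```text
time_s: 53.28
eef_pos: [438.4, -246.6, 175.7]
tcp_rot: [[0.452, -0.892, 0.013], [-0.892, -0.453, -0.013], [0.017, -0.006, -1.0]]
wrist_force: [0.5, -0.3, -0.6]
grip_width: 0.998
```

```bash
python3 look.py 36;python3 -c "
from h import *
s=manip.read_state();print(s['tcp_rot'].round(3),s['joint_positions'])
for X in [(426,-242,135),(426,-242,93)]: print(wrist_proj(X,s))"
```

```text
[ 438.4 -246.6  175.7] 53.275
[[ 0.451 -0.892  0.013]
 [-0.892 -0.451 -0.012]
 [ 0.017 -0.006 -1.   ]] [-7.49138579e-01  6.54893633e-02  1.85422871e+00 -7.61974813e-05
  1.20398121e+00  3.53617691e-01]
[[241.52965682 228.20125342]]
[[243.41221203 208.5772957 ]]
```

View pics/w36.png

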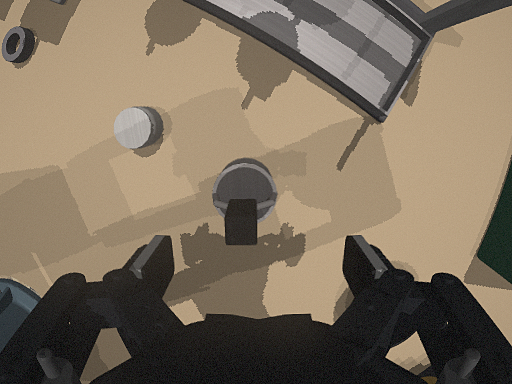

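drive_tool(series=[[0,-0.005,0.004,0.01,-0.006,-0.016,0],[0,-0.005,0.004,0.018,0,0,0],[0,0,0,0.02,0,0,0],[0,0,0,0.015,0,0,0],[0,0,0,0.005,0,0,0],[0,0,0,0,0,0,0]])

```text
time_s: 54.18
eef_pos: [425.0, -240.5, 103.5]
tcp_rot: [[0.446, -0.895, -0.002], [-0.895, -0.446, 0.002], [-0.003, 0.001, -1.0]]
wrist_force: [-0.2, 0.4, 0.5]
grip_width: 0.996
```

```bash
python3 look.py 37;python3 -c "
from h import *
s=manip.read_state();print(s['tcp_rot'].round(3))
for X in [(423.7,-242,135),(423.7,-242,93)]: print(wrist_proj(X,s))"
```

```text
[ 425.  -240.5  103.5] 54.175
[[ 0.447 -0.895 -0.001]
 [-0.895 -0.447  0.001]
 [-0.001  0.001 -1.   ]]
[[256.47768501 274.950446  ]]
[[256.92869768 236.36791205]]
```

View pics/w37.png

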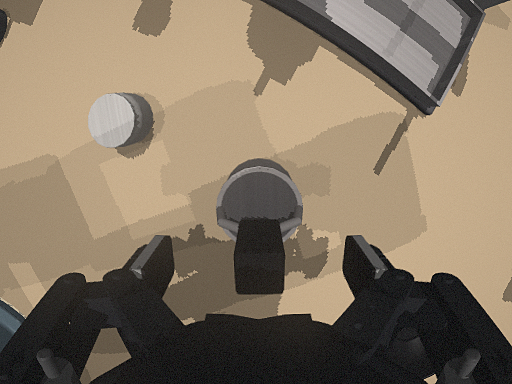

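Knob centred at (260,257) between the pads. Close on it.

drive_tool(series=[[0,0,0,0.001,0,0,0],[0.5,0,0,0,0,0,0],[1,0,0,0,0,0,0],[1,0,0,0,0,0,0],[1,0,0,0,0,0,0],[1,0,0,0,0,0,0],[1,0,0,0,0,0,0]], squeeze=60)

```text
time_s: 55.2
eef_pos: [426.3, -241.5, 104.8]
tcp_rot: [[0.447, -0.895, 0.001], [-0.895, -0.447, -0.001], [0.001, -0.0, -1.0]]
wrist_force: [-0.6, 1.0, 0.8]
grip_width: 0.249
```

```bash
python3 look.py 38
```

```text
[ 426.3 -241.5  104.8] 55.2
```

View pics/w38.png

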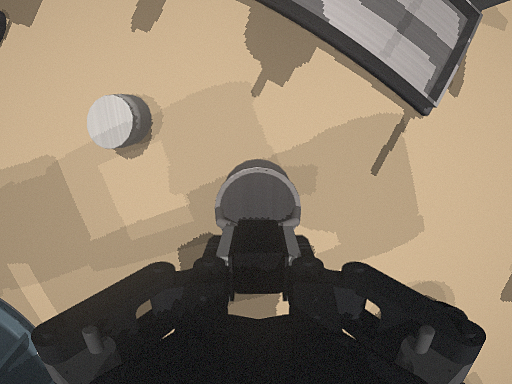

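drive_tool(series=[[1,0,0,-0.015,0,0,0],[1,0,0,-0.03,0,0,0],[1,0,0,-0.035,0,0,0.08],[1,0,0,-0.035,0,0,0.11],[1,0,0,-0.03,0,0,0.11],[1,0,0,-0.018,0,0,0.11],[1,0,0,-0.008,0,0,0.09],[1,0,0,0,0,0,0.05],[1,0,0,0,0,0,0]])

```text
time_s: 56.48
eef_pos: [424.9, -240.4, 287.2]
tcp_rot: [[-0.105, -0.995, 0.001], [-0.995, 0.105, -0.002], [0.002, -0.002, -1.0]]
wrist_force: [-0.2, -0.1, -1.6]
grip_width: 0.248
```

drive_tool(series=[[1,0.008,-0.008,0.001,0,0,-0.018],[1,0.012,-0.012,0.001,0,0,0],[1,0.013,-0.013,0,0,0,0],[1,0.01,-0.01,0,0,0,0],[1,0.005,-0.005,0,0,0,0],[1,0,0,0,0,0,0]])

```text
time_s: 57.22
eef_pos: [470.6, -295.3, 284.5]
tcp_rot: [[-0.079, -0.997, 0.0], [-0.997, 0.079, -0.001], [0.001, -0.0, -1.0]]
wrist_force: [0.3, 0.2, -1.2]
grip_width: 0.251
```

```bash
python3 look.py 39
```

```text
[ 470.6 -295.3  284.5] 57.225
```

View pics/w39.png

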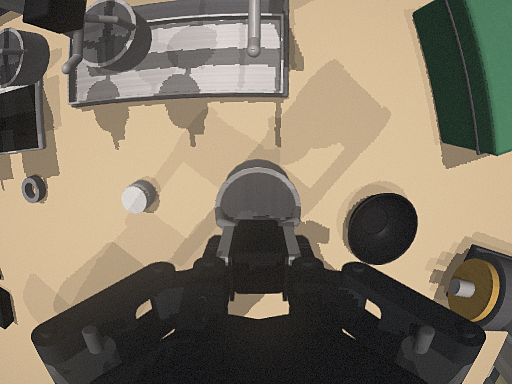

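drive_tool(series=[[1,-0.001,-0.008,0,0,0,0.006],[1,0,-0.014,0,0,0,0],[1,0,-0.016,0,0,0,0],[1,0,-0.016,0,0,0,0],[1,0,-0.012,0,0,0,0],[1,0,-0.008,0,0,0,0],[1,0,-0.003,0,0,0,0],[1,0,0,0,0,0,0]])

```text
time_s: 58.38
eef_pos: [553.0, -299.2, 285.2]
tcp_rot: [[-0.084, -0.996, 0.002], [-0.996, 0.084, -0.002], [0.001, -0.002, -1.0]]
wrist_force: [-0.6, -0.7, -1.9]
grip_width: 0.249
```

```bash
python3 look.py 40
```

```text
[ 553.  -299.2  285.2] 58.375
```

View pics/w40.png

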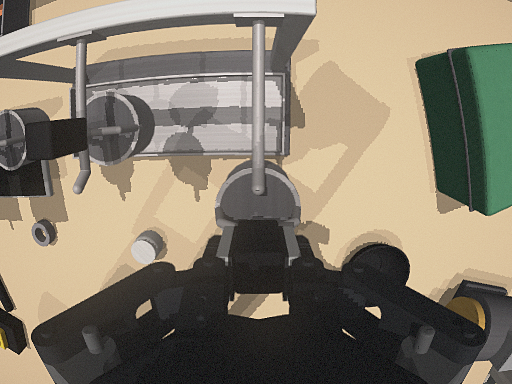

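Prong and tip at column 258, well aligned. Advance 63 mm.

drive_tool(series=[[1,0,-0.006,0.001,0,0,0],[1,0,-0.01,0,0,0,0],[1,0,-0.012,0,0,0,0],[1,0,-0.012,0,0,0,0],[1,0,-0.01,0,0,0,0],[1,0,-0.008,0,0,0,0],[1,0,-0.004,0,0,0,0],[1,0,0,0,0,0,0]])

```text
time_s: 59.52
eef_pos: [619.0, -305.0, 284.1]
tcp_rot: [[-0.084, -0.996, 0.002], [-0.996, 0.084, -0.002], [0.002, -0.002, -1.0]]
wrist_force: [-1.2, -0.0, -1.5]
grip_width: 0.247
```

```bash
python3 look.py 41
```

```text
[ 619.  -305.   284.1] 59.525
```

View pics/w41.png

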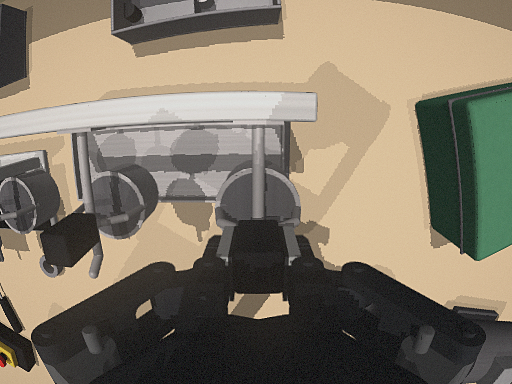

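drive_tool(series=[[1,0,0.002,0.008,0,0,0],[1,0,0,0.007,0,0,0],[1,0,0,0.004,0,0,0],[1,0,0,0.002,0,0,0],[1,0,0,0.002,0,0,0],[1,0,0,0.001,0,0,0],[1,0,0,0,0,0,0]])

```text
time_s: 60.55
eef_pos: [616.0, -304.8, 261.9]
tcp_rot: [[-0.085, -0.996, 0.003], [-0.996, 0.085, -0.003], [0.003, -0.003, -1.0]]
wrist_force: [-0.5, 2.0, -1.4]
grip_width: 0.247
```

drive_tool(series=[[1,0,0,0.0015,0,0,0],[1,0,0,0.001,0,0,0],[1,0,0,0,0,0,0]])

```text
time_s: 60.92
eef_pos: [616.2, -304.8, 261.7]
tcp_rot: [[-0.085, -0.996, 0.005], [-0.996, 0.085, -0.004], [0.004, -0.005, -1.0]]
wrist_force: [-1.6, 1.1, -0.1]
grip_width: 0.245
```

drive_tool(series=[[0.6,0,0,0,0,0,0],[0.4,0,0,0,0,0,0],[0,0,0,0,0,0,0],[0,0,0,0,0,0,0],[0,0,0,0,0,0,0],[0,0,0,-0.02,-0.005,0,0],[0,0,0,-0.03,0,0,0],[0,0,0,-0.03,0,0,0],[0,0,0,-0.03,0,0,0],[0,0,0,0,0,0,0]])

```text
time_s: 62.18
eef_pos: [616.5, -304.9, 373.0]
tcp_rot: [[-0.085, -0.996, -0.0], [-0.996, 0.085, -0.004], [0.004, 0.0, -1.0]]
wrist_force: [0.5, 0.0, -0.4]
grip_width: 1.006
```

drive_tool(series=[[0,0,0.03,0,0,0,0],[0,0,0.05,0,0,0,0],[0,0,0.05,0,0,0,0],[0,0,0.05,0,0,0,0],[0,0.02,0.04,0,0,0,0],[0,0,0,0,0,0,0],[0,0,0,0,0,0,0]])

```text
time_s: 63.05
eef_pos: [387.9, -303.7, 363.2]
tcp_rot: [[-0.085, -0.996, -0.008], [-0.996, 0.085, 0.004], [-0.003, 0.008, -1.0]]
wrist_force: [0.0, 0.6, -0.5]
grip_width: 1.003
```

```bash
python3 look.py 42
python3 - <<'E'
from h import *
hooks={'d0':(637.8,-56.5),'d1':(627.3,-181.5),'d2':(616.3,-305.5),'s0':(594,238),'s1':(586,109)}
for n,N in [('t','top'),('s','scene')]:
    im=cv2.imread(f'pics/{n}42.png');P=cloud(N,np.load(f'pics/{n}42.npy'))
    for k,(x,y) in hooks.items():
        m=(im.max(2)<75)&(np.hypot(P[...,0]-x,P[...,1]-y)<60)&(P[...,2]>255)&(P[...,2]<305)
        q=P[m]
        if len(q): print(N,k,len(q),(np.median(q,0)-[x,y,244]).round(1),'ztop',np.percentile(q[:,2],90).round(1))
im=cv2.imread('pics/s42.png'); cv2.imwrite('pics/s42z.png',cv2.resize(im[120:350,150:370],None,fx=2.6,fy=2.6,interpolation=cv2.INTER_CUBIC))
E
```

```text
[ 387.9 -303.7  363.2] 63.05
top d0 53 [-11.4   4.9  47.2] ztop 295.8
top d1 58 [-10.5   5.2  46.5] ztop 295.0
top d2 60 [-5.3  6.4 45.9] ztop 294.3
top s0 60 [-4.6  1.5 45.6] ztop 293.8
top s1 43 [-5.1 -0.6 47. ] ztop 295.4
scene d0 141 [-3.6 -3.3 44. ] ztop 293.8
scene d1 127 [-0.5 -2.5 47. ] ztop 294.3
scene d2 138 [ 5.2 -0.1 47.7] ztop 294.5
scene s0 114 [ 2.4 -6.3 37.2] ztop 293.6
scene s1 118 [ 3.2 -8.1 39.6] ztop 293.8
```

View pics/s42z.png

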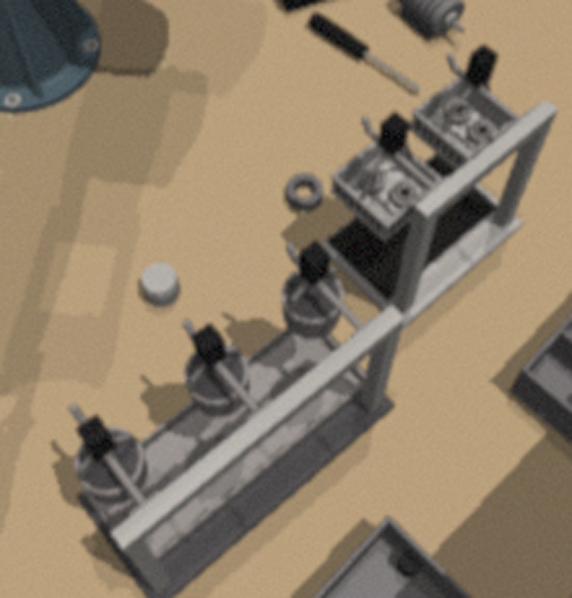

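View pics/w42.png

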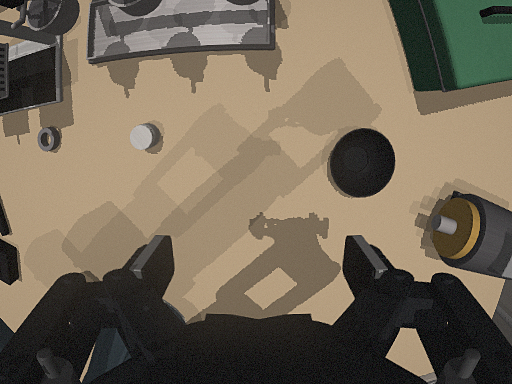

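All five knobs are at their hooks: tops are at z of about 294 mm, which is the hung height. No pail is left on the bench and the arm is clear.

```bash
python3 -c "
from cell import manip
print(manip.job_done())"
```

```text
the job is handed in; nothing more can be done
None
```

Both baskets hang on the storage hooks and all three pails hang on the drain hooks, one to a hook. I handed the job in at about 63 s, and the hand-in gave no verdict.

- **Baskets:** I carried them level straight from the outer drain hooks to the storage hooks. The wrist pictures taken with each basket hung show both of its bearings.
- **Pails:** I hung each pail by its bail on the drain hook nearest it. None was left on the bench. I re-measured each one before grasping and noticed no clear knock.
- **Last check:** The knob tops stand at z of about 294–296 mm, against the 292.5 mm expected when hung. Sideways, the dark-pixel positions lie within about 12 mm of my hook estimates. That includes the bias from which side of a knob each camera sees, and the two cameras differ by up to about 11 mm.
- **Tilt and surroundings:** The baskets and pails look upright, but I judged tilt by eye and did not measure it. The tin, tape roll, bowl, driver and motor look unmoved, also by eye. The arm stood well clear with the gripper open.

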